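Tighten the tube fitting on the vacuum block

ROBOT

A 7-joint arm with a two-finger parallel gripper is mounted at the origin on the work surface. World frame = base frame: x ahead of the robot, y to its left, z up, the work surface at z = 0. Lengths are in m, angles in rad, forces in N, time in s.
With the tool pointing down it reaches from about 0.425 to 0.875 m from the base axis. Payload 8.4 kg.
Tool frame: the origin (TCP) lies midway between the tips of the shut fingers; the grasp point (between the pads) lies ctrl.tcp_to_grasp behind it (ctrl.tcp_to_grasp is the distance from the TCP to the grasp point, in m); z points along the fingers, y is the direction in which the jaws open and shut (so a half turn about z gives the same grasp; the last joint's range is limited). The gripper opens to 87 mm and grips with 3 to 60 N. Pads are 19 mm wide; open, the fingers measure 117 mm over their backs; the gripper's body (75 mm by 190 mm) begins 51 mm behind the grasp point.
Start: joints at [-1.228, 0.333, 0.04, 1.465, -0.013, 1.343, -0.059], TCP at [0.278, 0.588, 0.223] pointing down, gripper open.
Joint ranges: [-2.58, 2.58], [-0.38, 2.09], [-1.3, 1.39], [0.25, 2.4], [-1.5, 4.64], [0.08, 2.09], [-2.65, 2.65]. Speed limits (rad/s): [2.22, 2.22, 2.79, 2.79, 3.14, 3.14, 3.14].

INTERFACE

Orientations are given as a unit quaternion [x, y, z, w].
In Python, from workcell import ctrl, grab_frame, job gives the robot as it stands.
- The arm moves only by the shell command python3 -m jog 'ROWS' [FORCE]. ROWS is JSON, a list of rows, each a list of 5 numbers: the shift along the tool's x, y, z in mm, then the turn about the tool's z in degrees, then the opening, from -1 (shut) to 1 (fully open). A call has 1 to 10 rows; each row is the pose to reach, as a shift and turn from the pose commanded when the call began, along the tool's axes at that moment; what a row does not reach only later rows make up. A row lasts 1/12 s, in which the tool goes at most 41.7 mm and 7.16 degrees, less where a joint would pass 70% of its speed; a pose out of reach is approached as far as the arm can. A call with a gripper value outside its range is refused whole. The fingers move at their own pace and stop on an object; FORCE is the grip in N (left out, the last holds). Time passes only in rows, so rows that repeat a pose let the fingers close. It gives the time, the measured TCP pose, the force and the opening at its end, in the units of the state.
- ctrl.sense(): the state, without advancing time (a new reading comes with each control period).
- grab_frame(name): name is "scene" or "top" or "wrist"; returns a dict with "image" (420x560x3 uint8, red, green, blue), "z_map" (420x560 float32, m along the optical axis (not along the pixel's ray), 0 where there is no reading), "fx", "fy", "cx", "cy" (pixels), "cam_to_world" (4x4, takes a point from camera to world coordinates); the wrist camera has in their place "tool_from_camera" (4x4, takes a point from camera to tool coordinates, whose origin is the TCP and whose axes are the flange's). Camera axes: x right, y down, z forward; pixel columns grow to the right and rows downward; lengths in m; the calibration is good to about 2 mm. A picture is of the moment at which its call begins: read the wrist's pose just before it.
- job.sign_off(): hands the job in, once; it reports no verdict.
The state is a dict: "t": time; "joint_pos": joint angles; "qvel": joint speeds; "effort": joint torques, N m; "tcp_pos": TCP position; "eef_rot": TCP orientation; "contact_force": force on the tool from outside, world axes, zero at the start; "moment": the same for the moment, N m; "finger_gap": finger opening in m.
Only numpy, scipy, OpenCV 4.12 (cv2) and the standard library are available. Lean on these libraries where they do the work, as an engineer would, in place of code of your own. Each camera call takes 0.05 s, during which the arm holds its last target.

TASK

Make up the brass tube fitting on the vacuum block: with your fingers run its six-sided nut clockwise until it is clearly finger-tight but no further, then put the large wrench on it and turn it just one flat (a sixth of a turn) past finger-tight. Do not lean on the thin copper tube (15 N bends it). Lay the wrench back level across its rest, leaving everything else on the bench as it was.

Things in the scene. Friction and masses are not known exactly. Their poses are not given: they have to be found in the camera images.
- block: Aluminium vacuum block fixed to the bench, 28 mm high, with one brass tube fitting. Origin on the bench under the fitting's axis, z up; the block reaches 35 mm along +x, -x and -y and 95 mm along +y. The fitting's round neck (26 to 31 mm across) carries the nut. A low 14 mm blanking plug (top at 33 mm) 68 mm along +y and a 24 mm dial gauge on the -x face stay alone.
- nut: Brass compression nut on the fitting: a plain hexagon, 32 mm across flats, 37 mm across corners, from 46 to 68 mm above the bench. Origin on the bench on its vertical turning axis; it turns with the nut. Its x axis is square to one pair of flats, so flats face every 60 degrees from it; z up. Tightening is clockwise seen from above; it does not noticeably sink.
- nut_mid (a point): Centre of the nut, 57 mm above the bench; axes as the nut. The nut starts loose, 0.5 to 1.6 rad (unknown, not visible) from meeting the ferrule; till then it drags under 0.1 N m and stays where left. Then resistance rises within about 0.1 rad: finger-tight is 0.3 to 0.6 N m on the nut. Above about 0.75 N m the ferrule yields and the nut goes on round at that same resistance.
- tube: Thin copper tube stub, 14 mm across, that sticks up out of the middle of the nut, fixed; from the nut's top at 68 mm to 88 mm above the bench. Same origin and axes as the block. Must not be loaded beyond 15 N.
- sleeve (a joint): How far the ferrule has been pressed in, as the angle in rad that the nut has been turned beyond finger-tight. Reads 0 while the nut is loose and while it is finger-tight; it does not come back when the load goes off. One flat is 1.05.
- ferrule (a joint): The small springy give of the ferrule hidden in the fitting, in rad, with the nut's load on it: about 0.02 when finger-tight, 0.035 when it yields. Hardly above the noise of the readings, so of little use as a measure.
- wrench: Large steel flare-nut wrench, 280 to 420 g, flat, 12 mm thick, lying across its rest. Its head is a hexagonal ring with one of the six sides (at +x) left out, so that it passes a tube. Origin under the ring's centre, z up, handle to -x. Inside 33.8 mm across flats (flats every 60 degrees from x), 50 mm outside; handle 16 mm wide to x = -155 mm. It is dropped over the nut from above.
- wrench_grip (a point): The place to hold the wrench: on the handle, 85 mm behind the ring's centre, at mid thickness; axes as the wrench. Handle 16 mm wide and 12 mm thick here.
- rest: Black wrench rest fixed to the bench: a 3 mm plate, 112 x 50 mm, with two cross bars, each 12 mm thick, 50 mm wide and 24 mm high, at x = +47 and -47 mm. Origin on the bench at its middle; x along the wrench, towards the wrench's head. The wrench lies on the two bars with its place to hold over the middle, in the open gap between them.
- small_wrench: A smaller steel wrench of the same kind, 115 mm long, 6 mm thick, 16 mm across flats: too small for the nut. Flat on the bench. Leave it alone. Origin under its ring's centre.
- handset: Opened handset with its circuit board showing, 145 x 70 x 10 mm, flat on the bench. Leave it alone. Origin under its centre.
- screwdriver: Screwdriver with a blue handle lying on the bench. Leave it alone.
- spool: Solder spool, 48 mm across, 36 mm high, standing. Leave it alone.
- bottle: White squeeze bottle, 52 mm across, 150 mm high, standing. Leave it alone.
- pen: Black pen, 9 mm thick, lying on the bench. Leave it alone.
- driver2: Small black screwdriver lying on the bench. Leave it alone.
There are look-alikes about, which are no part of the job. What is shaped like the block but purple or turquoise is not meant.

How it is judged:
On the way, in this order (a step that is already met when the one before it is completed fails the run):
1. the fingers turn the nut finger-tight: at least 0.25 N m on it, for 0.1 s, with the ferrule not yet pressed in (value of joint ferrule above 0.0125 rad and contact force between the fingers and nut above 2 N and value of joint sleeve below 0.1 rad), for 0.1 s.
2. the nut is turned one flat further (at least 45 degrees) with the large wrench on it (value of joint sleeve above 0.785 rad and contact force between wrench and nut above 2 N), for 0.1 s.
At the end, for the whole second after the job is handed in: The nut stands 45 to 75 degrees past finger-tight (one flat is 60), the wrench lies still and level on both bars of its rest, along it within 23 degrees and with its place to hold within 30 mm of the rest's middle (value of joint sleeve between 0.785 and 1.309 rad and horizontal distance between wrench_grip and rest below 0.03 m and height (world z) of wrench between 0.018 and 0.03 m and angle between wrench's own z axis and vertical below 0.1 rad and angle between the x axis of wrench and the x axis of rest, either way round below 0.4 rad and linear speed of wrench below 0.02 m/s); the robot touches nothing.
It fails at once if the nut is driven past finger-tight (ferrule pressed in more than 0.1 rad) with the fingers instead of the wrench (contact force between the fingers and nut above 2 N and value of joint sleeve above 0.1 rad).
It fails at once if the nut is overtightened: more than 75 degrees past finger-tight (value of joint sleeve above 1.309 rad).
It fails at once if the copper tube is loaded with more than 15 N (contact force between tube and anything else above 15 N).
It fails at once if the small wrench or the handset is moved by more than 20 mm (distance of any of small_wrench, handset from where it was at the start of the episode above 0.02 m).
It fails at once if another bystander is moved by more than 30 mm (distance of any of screwdriver, spool, bottle, pen, driver2 from where it was at the start of the episode above 0.03 m).
It also fails if it takes over 72 s, if anything falls off the work surface, if the arm or the gripper's body presses on something with over 40 N, if the wrist force passes 120 N, or if a joint passes its speed limit or range.

## Working session

There is one attempt and no reset: what is moved stays moved. The work goes in short steps, Python scripts to look and compute and a shell command to move; the robot and the scene stay as the last step left them, time stands still between calls to the robot, and variables do not carry over. Pictures are saved under pics/ and viewed, and the job is handed in when it is done.

```bash
ls; mkdir -p pics
python3 - <<'E'
from workcell import ctrl, grab_frame, job
import cv2, numpy as np
s=ctrl.sense(); print(s); print(ctrl.tcp_to_grasp)
for n in ("scene","top","wrist"):
    f=grab_frame(n); cv2.imwrite(f"pics/{n}0.png",f["image"][:,:,::-1]); np.savez(f"{n}0.npz",**f)
    print(n,f["fx"],f["fy"],f["cx"],f["cy"],f.get("cam_to_world",f.get("tool_from_camera")))
E
```

```text
pics
{'t': 0.0, 'joint_pos': array([-1.22819704,  0.33391173,  0.0398754 ,  1.46630663, -0.01338294,
        1.34333704, -0.05854711]), 'qvel': array([-0.00015506,  0.00059983, -0.0003645 ,  0.00162813,  0.00103276,
        0.00144731,  0.00040549]), 'effort': array([-6.10011939e-04, -6.56346202e+01,  1.33434054e+00, -4.03815901e+01,
       -5.99981099e-02,  4.45578061e-02,  1.66703708e-04]), 'tcp_pos': array([0.2777393 , 0.58711979, 0.2216415 ]), 'eef_rot': array([ 2.19137881e-01,  9.75693532e-01, -8.39817644e-04, -1.21039308e-04]), 'contact_force': array([-0.69026263, -0.7639178 , -0.0298253 ]), 'moment': array([-0.02928187, -0.03253528, -0.01669855]), 'finger_gap': 0.08681385467160872}
0.0187
scene 419.31967364214825 419.31967364214825 281.8250085802085 203.4388916140219 [[ 0.48086795  0.72792927 -0.48875862  0.94825149]
 [ 0.87674223 -0.40520236  0.25910251 -0.24941331]
 [-0.00943785 -0.55310942 -0.83305516  0.84860068]
 [ 0.          0.          0.          1.        ]]
top 456.29299363155747 456.29299363155747 284.08496467141623 214.1905588326407 [[-0.01973208 -0.98496931  0.17159868  0.2823831 ]
 [-0.99951617  0.02356104  0.02030532  0.00234622]
 [-0.02404316 -0.17111499 -0.98495766  1.34137891]
 [ 0.          0.          0.          1.        ]]
wrist 302.46046043220775 302.46046043220775 277.6446181913953 206.9343124103315 [[ 9.16333444e-04 -9.70363818e-01 -2.41646894e-01  6.68055736e-02]
 [ 9.99999448e-01  1.01339281e-03 -2.77374892e-04 -4.79000299e-04]
 [ 5.14037785e-04 -2.41646507e-01  9.70364211e-01 -1.63490021e-01]
 [ 0.00000000e+00  0.00000000e+00  0.00000000e+00  1.00000000e+00]]
```

View pics/scene0.png

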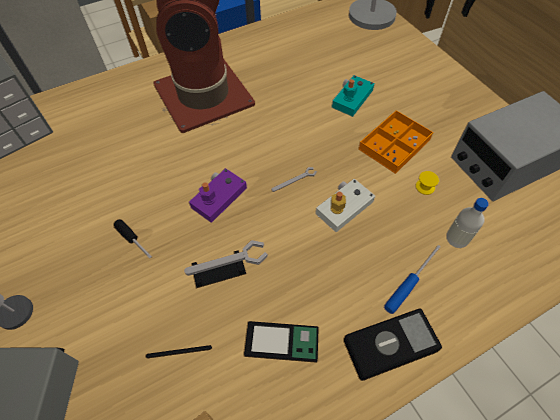

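View pics/top0.png

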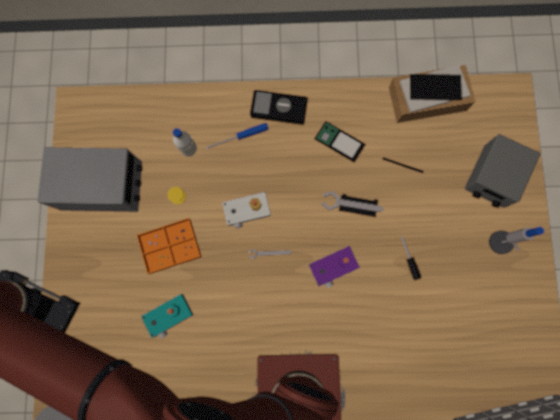

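View pics/wrist0.png

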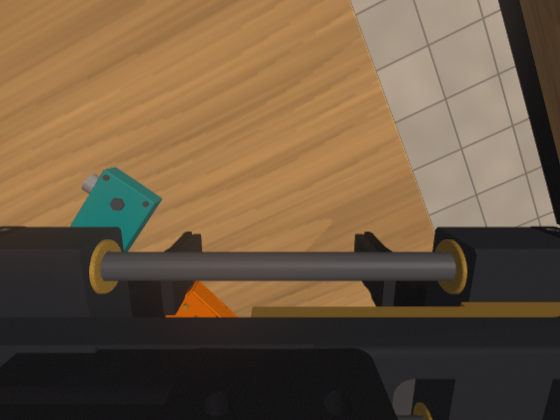

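The aluminium block is at top (246,208), with the nut near (256,204). The wrench ring is at (331,201) and its handle runs to (380,208). Next I'll measure these from the depth data.

```bash
cat > h.py <<'E'
import numpy as np, cv2
def cloud(f):
    z=f["z_map"]; v,u=np.mgrid[:z.shape[0],:z.shape[1]]
    p=np.stack([(u-f["cx"])/f["fx"]*z,(v-f["cy"])/f["fy"]*z,z],-1)
    T=f["cam_to_world"]
    return p@T[:3,:3].T+T[:3,3]
E
python3 - <<'E'
from h import *
for n in ("scene","top"):
    f=dict(np.load(f"{n}0.npz")); P=cloud(f)
    im=f["image"][:,:,::-1]
    # rough window
    if n=="top":
        wins={'nut':(210,180,285,235),'wr':(315,180,390,225)}
    else: wins={'nut':(305,170,385,235),'wr':(175,230,275,295)}
    for k,(a,b,c,d) in wins.items():
        c_=cv2.resize(im[b:d,a:c],None,fx=8,fy=8,interpolation=cv2.INTER_CUBIC); 
        cv2.imwrite(f"pics/{n}_{k}.png",c_)
        Q=P[b:d,a:c].reshape(-1,3); I=im[b:d,a:c].reshape(-1,3)
        print(n,k,"bench z",np.median(Q[:,2]))
        for lo,hi in ((0.012,0.022),(0.022,0.025),(.025,.032),(0.032,0.045),(.045,.062),(.062,.075),(.08,.1)):
            m=(Q[:,2]>lo)&(Q[:,2]<hi)
            if m.sum()>3: print(lo,hi,m.sum(),Q[m].mean(0).round(4),Q[m].min(0).round(4),Q[m].max(0).round(4))
E
```

```text
scene nut bench z 0.0011133756673561424
0.012 0.022 127 [0.5529 0.1186 0.0172] [0.478  0.0693 0.0121] [0.5819 0.2062 0.0219]
0.022 0.025 72 [0.5421 0.1338 0.0239] [0.4822 0.0715 0.0222] [0.5822 0.2076 0.025 ]
0.025 0.032 1078 [0.5372 0.1396 0.0281] [0.482  0.0686 0.025 ] [0.5815 0.2098 0.032 ]
0.032 0.045 54 [0.5396 0.1325 0.0344] [0.494  0.0765 0.032 ] [0.5663 0.1913 0.0405]
0.045 0.062 58 [0.5501 0.1018 0.0533] [0.5255 0.0917 0.0454] [0.5581 0.1174 0.0616]
0.062 0.075 135 [0.5443 0.107  0.0685] [0.5217 0.0915 0.0621] [0.5577 0.127  0.0735]
0.08 0.1 36 [0.5416 0.1084 0.0864] [0.5357 0.1029 0.0801] [0.5476 0.1168 0.0908]
scene wr bench z 0.001015853299924152
0.012 0.022 31 [ 0.5565 -0.2001  0.0182] [ 0.5243 -0.2478  0.0124] [ 0.5722 -0.1361  0.0219]
0.022 0.025 104 [ 0.5457 -0.1887  0.0239] [ 0.5046 -0.2488  0.0221] [ 0.575  -0.0907  0.025 ]
0.025 0.032 172 [ 0.5441 -0.1748  0.0282] [ 0.5063 -0.2596  0.025 ] [ 0.578  -0.083   0.0319]
0.032 0.045 664 [ 0.54   -0.1679  0.036 ] [ 0.5153 -0.2597  0.032 ] [ 0.5782 -0.0819  0.041 ]
top nut bench z 0.00014716010551429903
0.012 0.022 76 [0.5
[... 279 characters left out ...]
  0.0787 0.032 ] [0.569  0.1928 0.0433]
0.045 0.062 13 [0.5253 0.1059 0.0525] [0.5216 0.095  0.0451] [0.5358 0.1188 0.0596]
0.062 0.075 90 [0.5373 0.1102 0.0676] [0.5216 0.0938 0.0625] [0.5543 0.1284 0.0748]
0.08 0.1 20 [0.5376 0.1116 0.0852] [0.5302 0.1064 0.0804] [0.5437 0.1179 0.0888]
top wr bench z -0.0005124356986951906
0.012 0.022 52 [ 0.5309 -0.1899  0.019 ] [ 0.5017 -0.2477  0.0125] [ 0.5692 -0.1204  0.0218]
0.022 0.025 45 [ 0.5403 -0.1931  0.0236] [ 0.5032 -0.2466  0.022 ] [ 0.5684 -0.0863  0.0249]
0.025 0.032 103 [ 0.5354 -0.166   0.0295] [ 0.5026 -0.2556  0.025 ] [ 0.5735 -0.0877  0.032 ]
0.032 0.045 300 [ 0.5357 -0.1656  0.0352] [ 0.5128 -0.2577  0.032 ] [ 0.5729 -0.0819  0.0415]
```

```bash
python3 -m jog '[[-230,-160,0,0,1],[-230,-160,0,0,1],[-461,-321,22,0,1],[-461,-321,22,0,1],[-461,-321,22,0,1],[-461,-321,22,0,1],[-461,-321,22,0,1],[-461,-321,22,0,1],[-461,-321,22,0,1],[-461,-321,22,0,1]]' 30
```

```text
t: 0.98
tcp_pos: [0.4855, 0.2244, 0.2072]
eef_rot: [0.219, 0.976, 0.0, -0.0]
contact_force: [1.3, 0.6, 0.1]
finger_gap: 0.0869
```

Run:
```python
from workcell import ctrl
s=ctrl.sense(); print(s['t'],s['tcp_pos'],s['joint_pos'],s['contact_force'],s['moment'],s['eef_rot'])
```

```text
0.9833 [0.48554532 0.22444666 0.2072192 ] [-0.7907273   0.10460891  0.29674485  1.78015293 -0.03227718  1.26136094
  0.64336341] [1.27659389 0.5726691  0.12665801] [ 0.05448801 -0.04265146  0.05781343] [ 2.19082653e-01  9.75706295e-01  1.30887129e-04 -6.63084043e-06]
```

```bash
python3 -m jog '[[-118,-82,7,0,1],[-118,-82,7,0,1],[-118,-82,7,0,1],[-118,-82,7,0,1],[-118,-82,7,0,1],[-118,-82,7,0,1]]' 30
python3 - <<'E'
from workcell import ctrl, grab_frame
import cv2, numpy as np
s=ctrl.sense()
f=grab_frame("wrist"); np.savez("wrist1.npz",tcp=s['tcp_pos'],q=s['eef_rot'],**f); cv2.imwrite("pics/wrist1.png",f["image"][:,:,::-1])
print(s['t'],s['tcp_pos'],s['joint_pos'],s['eef_rot'],s['moment'],s['contact_force'])
E
```

```text
t: 1.48
tcp_pos: [0.5568, 0.1004, 0.1999]
eef_rot: [0.221, 0.975, -0.0, -0.0]
contact_force: [1.1, 1.6, -0.5]
finger_gap: 0.087
1.4833 [0.55684332 0.10041334 0.19989404] [-0.61895396  0.1790365   0.4110904   1.72307105 -0.07455578  1.25567682
  0.93551159] [ 2.20546215e-01  9.75376442e-01 -3.10918267e-04 -2.58889530e-04] [ 0.04552867 -0.00820059 -0.05207493] [ 1.07049172  1.55647115 -0.48794511]
```

View pics/wrist1.png

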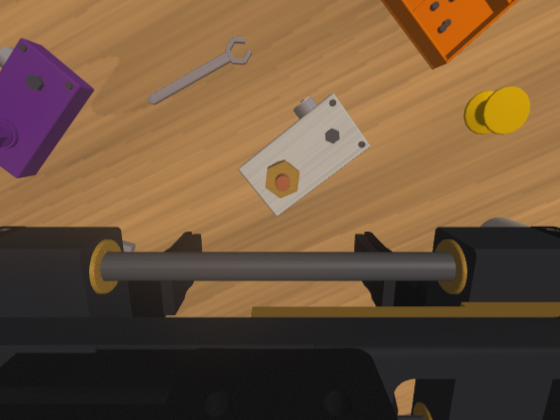

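The nut shows as a brass hexagon at (283,179), with the copper tube at (283,183). I'll fit its centre and flats.

```bash
cat >> h.py <<'E'
from scipy.spatial.transform import Rotation as R
def wcloud(f):
    z=f["z_map"]; v,u=np.mgrid[:z.shape[0],:z.shape[1]]
    p=np.stack([(u-f["cx"])/f["fx"]*z,(v-f["cy"])/f["fy"]*z,z],-1)
    T=f["tool_from_camera"]; p=p@T[:3,:3].T+T[:3,3]
    return p@R.from_quat(f["q"]).as_matrix().T+f["tcp"]
def wproj(f,X):   # world->pixel
    t=(np.atleast_2d(X)-f["tcp"])@R.from_quat(f["q"]).as_matrix()
    T=f["tool_from_camera"]; c=(t-T[:3,3])@T[:3,:3]
    return np.c_[f["fx"]*c[:,0]/c[:,2]+f["cx"], f["fy"]*c[:,1]/c[:,2]+f["cy"]]
def wplane(f,uv,z):  # pixel -> world at height z
    uv=np.atleast_2d(uv); d=np.c_[(uv[:,0]-f["cx"])/f["fx"],(uv[:,1]-f["cy"])/f["fy"],np.ones(len(uv))]
    T=f["tool_from_camera"]; Rm=R.from_quat(f["q"]).as_matrix()
    d=d@T[:3,:3].T@Rm.T; o=Rm@T[:3,3]+f["tcp"]
    return o+d*((z-o[2])/d[:,2])[:,None]
def toolyaw(q):
    m=R.from_quat(q).as_matrix(); return np.degrees(np.arctan2(m[1,1],m[0,1]))
E
python3 - <<'E'
from h import *
f=dict(np.load("wrist1.npz")); P=wcloud(f)
im=f["image"][:,:,::-1].copy()
a,b,c,d=225,80,385,225
cv2.imwrite("pics/w1n.png",cv2.resize(im[b:d,a:c],None,fx=5,fy=4,interpolation=cv2.INTER_CUBIC))
cv2.imwrite("pics/w1nut.png",cv2.resize(im[150:210,250:320],None,fx=10,fy=10,interpolation=cv2.INTER_CUBIC))
Q=P[b:d,a:c]
for lo,hi in ((.025,.031),(.031,.036),(.062,.074),(.08,.1)):
    m=(Q[...,2]>lo)&(Q[...,2]<hi); X=Q[m]
    if len(X): 
        r=cv2.minAreaRect((X[:,:2]*1000).astype(np.float32)); print(lo,m.sum(),X.mean(0).round(4),X.min(0).round(4),X.max(0).round(4),r)
print("yaw",toolyaw(f["q"]))
E
```

```text
0.025 6512 [0.5285 0.1472 0.0291] [0.4779 0.0713 0.025 ] [0.5798 0.2115 0.031 ] ((526.3695678710938, 140.1014404296875), (82.7320785522461, 130.0532684326172), 12.45527172088623)
0.031 260 [0.5232 0.1775 0.0333] [0.4903 0.0785 0.031 ] [0.5656 0.2069 0.0359] ((531.8638305664062, 142.69558715820312), (60.10587692260742, 119.39714813232422), 12.260266304016113)
0.062 732 [0.5379 0.1128 0.0698] [0.5228 0.0945 0.0624] [0.5553 0.1305 0.0738] ((538.8697509765625, 112.25392150878906), (35.77333450317383, 32.07341003417969), 27.586692810058594)
0.08 189 [0.5385 0.1126 0.0887] [0.5323 0.1059 0.0806] [0.5455 0.119  0.0912] ((538.6420288085938, 112.35099029541016), (13.113992691040039, 13.176681518554688), 17.72035026550293)
yaw 64.51777179813855
```

View pics/w1nut.png

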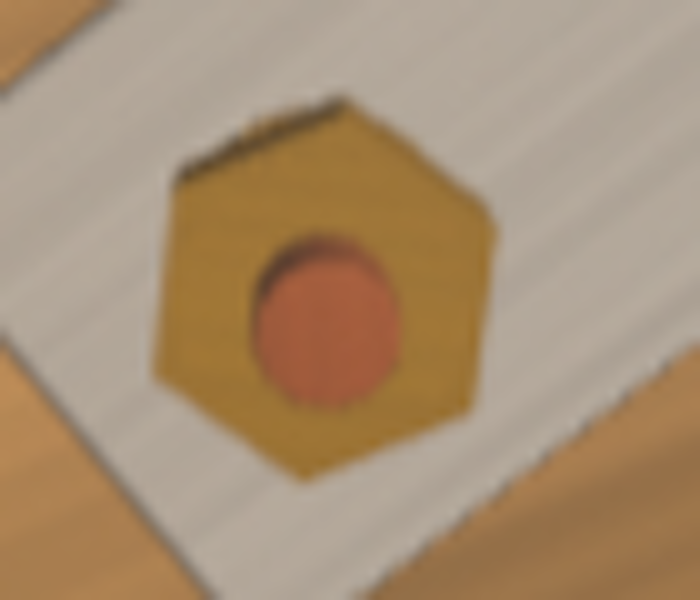

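```bash
cat >> h.py <<'E'
def hexfit(f,corners,z=.068):
    X=wplane(f,np.array(corners,float),z)[:,:2]; c=X.mean(0); d=X-c
    az=np.arctan2(d[:,1],d[:,0]); rad=np.hypot(*d.T)
    ph=np.angle(np.mean(np.exp(6j*az)))/6   # corner azimuth mod 60
    return c, np.degrees(ph), rad, X
E
python3 - <<'E'
from h import *
f=dict(np.load("wrist1.npz"))
c=np.array([(34.5,9.7),(49.6,22),(47.2,41),(30.5,48),(15.3,37.5),(17.5,18.2)])+[250,150]-.5
ctr,ph,rad,X=hexfit(f,c); print(ctr,"corner az",ph,"flat az",ph+30,rad*1000)
# tube top
print(wplane(f,[250+32.5-.5,150+33.5-.5],.088))
E
```

```text
[0.5388908  0.11288107] corner az 28.28934471107063 flat az 58.289344711070626 [19.4601757  18.33867638 18.6354418  18.65569878 18.70397131 18.36481922]
[[0.53935599 0.11245405 0.088     ]]
```

```bash
python3 -m jog '[[21,3,0,6.2,1],[21,3,40,6.2,1],[21,3,80,6.2,1],[21,3,110,6.2,1],[21,3,135,6.2,1],[21,3,150,6.2,1],[21,3,160,6.2,1],[21,3,160,6.2,1],[21,3,160,6.2,1]]' 20
cat > st.py <<'E'
from workcell import ctrl
from h import toolyaw
import numpy as np
s=ctrl.sense(); print(round(s['t'],2),"tcp",s['tcp_pos'].round(4),"yaw",round(toolyaw(s['eef_rot']),2),"F",s['contact_force'].round(2),"M",s['moment'].round(3),"gap",round(s['finger_gap'],4),"j7",s['joint_pos'][6].round(2))
E
python3 st.py
```

```text
t: 2.28
tcp_pos: [0.5388, 0.1145, 0.0406]
eef_rot: [0.271, 0.963, 0.0, -0.0]
contact_force: [0.3, -0.4, -0.5]
finger_gap: 0.087
2.28 tcp [0.5388 0.1145 0.0406] yaw 58.56 F [ 0.32 -0.36 -0.48] M [ 0.049 -0.037  0.027] gap 0.087 j7 0.86
```

```bash
python3 -m jog '[[-1,-1.5,0,0,1],[-1,-1.5,0,0,-1],[-1,-1.5,0,0,-1],[-1,-1.5,0,0,-1],[-1,-1.5,0,0,-1],[-1,-1.5,0,0,-1]]' 15
python3 st.py
```

```text
t: 2.78
tcp_pos: [0.5391, 0.1118, 0.0405]
eef_rot: [0.272, 0.962, 0.0, 0.0]
contact_force: [0.8, -0.3, -0.1]
finger_gap: 0.0618
2.78 tcp [0.5391 0.1118 0.0405] yaw 58.48 F [ 0.78 -0.31 -0.13] M [0.025 0.044 0.01 ] gap 0.0618 j7 0.86
```

```bash
python3 -m jog '[[0,0,0,0,-1],[0,0,0,0,-1],[0,0,0,0,-1],[0,0,0,0,-1],[0,0,0,0,-1],[0,0,0,0,-1],[0,0,0,0,-1],[0,0,0,0,-1]]' 15
python3 st.py
```

```text
t: 3.45
tcp_pos: [0.5397, 0.113, 0.0404]
eef_rot: [0.271, 0.963, 0.001, 0.001]
contact_force: [2.8, 3.6, -2.7]
finger_gap: 0.0319
3.45 tcp [0.5397 0.113  0.0404] yaw 58.53 F [ 2.84  3.63 -2.67] M [ 0.905 -0.674 -0.068] gap 0.0319 j7 0.86
```

```bash
python3 -m jog '[[0,1.5,0,0,-1],[0,1.5,0,0,-1],[0,1.5,0,0,-1]]' 30
python3 st.py
python3 -m jog '[[0,0,0,3,-1],[0,0,0,6,-1],[0,0,0,9,-1],[0,0,0,12,-1],[0,0,0,15,-1]]'
python3 st.py
```

```text
t: 3.7
tcp_pos: [0.5398, 0.113, 0.0404]
eef_rot: [0.272, 0.962, 0.0, -0.0]
contact_force: [-1.8, 1.1, 3.7]
finger_gap: 0.0318
3.7 tcp [0.5398 0.113  0.0404] yaw 58.48 F [-1.81  1.14  3.73] M [ 0.172  0.183 -0.093] gap 0.0318 j7 0.86
t: 4.12
tcp_pos: [0.5401, 0.1133, 0.0405]
eef_rot: [0.396, 0.918, 0.0, 0.0]
contact_force: [0.9, 1.2, 2.3]
finger_gap: 0.0319
4.12 tcp [0.5401 0.1133 0.0405] yaw 43.35 F [0.87 1.16 2.33] M [ 0.32  -0.065  0.105] gap 0.0319 j7 0.61
```

```bash
python3 -m jog '[[0,0,0,3,-1],[0,0,0,6,-1],[0,0,0,9,-1],[0,0,0,12,-1]]'|tail -2
python3 st.py
python3 -m jog '[[0,0,0,1.5,-1],[0,0,0,3,-1],[0,0,0,3,-1]]' >/dev/null
python3 st.py
```

```text
contact_force: [1.8, 2.0, 0.4]
finger_gap: 0.0318
4.45 tcp [0.5402 0.1134 0.0404] yaw 31.36 F [1.84 2.02 0.44] M [ 0.386 -0.372  0.049] gap 0.0318 j7 0.42
4.7 tcp [0.5403 0.1135 0.0404] yaw 28.45 F [2.59 4.02 0.97] M [ 0.654 -0.673  0.054] gap 0.0313 j7 0.37
```

```bash
python3 -m jog '[[0,0,0,1.5,-1],[0,0,0,3,-1],[0,0,0,3,-1]]' >/dev/null
python3 st.py
```

```text
4.95 tcp [0.5403 0.1134 0.0405] yaw 25.36 F [ 2.18  4.38 -0.36] M [ 0.903 -0.866  0.072] gap 0.0316 j7 0.32
```

```bash
python3 -m jog '[[0,0,0,1.5,-1],[0,0,0,3,-1],[0,0,0,3,-1]]' >/dev/null
python3 st.py
```

```text
5.2 tcp [0.5404 0.1135 0.0404] yaw 22.36 F [ 4.03  3.48 -0.54] M [ 0.845 -0.916 -0.007] gap 0.032 j7 0.27
```

```bash
python3 -m jog '[[0,0,0,1.5,-1],[0,0,0,3,-1],[0,0,0,3,-1]]' >/dev/null
python3 st.py
```

```text
5.45 tcp [0.5405 0.1135 0.0405] yaw 19.36 F [ 4.11  3.7  -0.78] M [ 0.834 -1.024  0.049] gap 0.0318 j7 0.22
```

```bash
python3 -m jog '[[0,0,0,1.5,-1],[0,0,0,3,-1],[0,0,0,3,-1]]' >/dev/null
python3 st.py
```

```text
5.7 tcp [0.5405 0.1136 0.0405] yaw 16.36 F [ 5.38  4.15 -1.01] M [ 0.856 -1.022  0.081] gap 0.032 j7 0.17
```

```bash
python3 -m jog '[[0,0,0,1.5,-1],[0,0,0,3,-1],[0,0,0,3,-1]]' >/dev/null
python3 st.py
```

```text
5.95 tcp [0.5406 0.1135 0.0405] yaw 13.36 F [ 4.69  3.9  -1.18] M [ 0.874 -1.126  0.068] gap 0.0318 j7 0.12
```

```bash
python3 -m jog '[[0,0,0,1.5,-1],[0,0,0,3,-1],[0,0,0,3,-1]]' >/dev/null
python3 st.py
```

```text
6.2 tcp [0.5407 0.1136 0.0405] yaw 10.36 F [ 4.68  4.92 -2.3 ] M [ 0.796 -1.2    0.048] gap 0.0315 j7 0.08
```

```bash
python3 -m jog '[[0,0,0,1.5,-1],[0,0,0,3,-1],[0,0,0,3,-1]]' >/dev/null
python3 st.py
```

```text
6.45 tcp [0.5407 0.1136 0.0405] yaw 7.36 F [ 6.72  4.71 -2.69] M [ 0.841 -1.242 -0.016] gap 0.0319 j7 0.03
```

```bash
python3 -m jog '[[0.6,0.9,0,1.5,-1],[0.6,0.9,0,3,-1],[0.6,0.9,0,3,-1]]' >/dev/null
python3 st.py
```

```text
6.7 tcp [0.5409 0.1136 0.0404] yaw 4.33 F [2.43 1.56 2.79] M [ 0.353 -0.545  0.04 ] gap 0.0317 j7 -0.02
```

```bash
python3 -m jog '[[0,0,0,1.5,-1],[0,0,0,3,-1],[0,0,0,3,-1]]' >/dev/null
python3 st.py
```

```text
6.95 tcp [0.5409 0.1136 0.0404] yaw 1.38 F [2.96 0.42 3.43] M [ 0.164 -0.633  0.677] gap 0.0318 j7 -0.07
```

```bash
python3 -m jog '[[0,0,0,0,-1],[0,0,0,0,-1]]' >/dev/null
python3 st.py
```

```text
7.12 tcp [0.5409 0.1137 0.0404] yaw 1.51 F [3.04 0.32 4.8 ] M [ 0.082 -0.67   0.619] gap 0.0317 j7 -0.07
```

```bash
python3 -m jog '[[0,0,0,0,1],[0,0,0,0,1],[0,0,0,0,1],[0,0,-20,0,1],[0,0,-60,0,1],[-20,0,-100,0,1],[-20,0,-130,0,1],[-20,0,-150,0,1],[-20,0,-150,0,1],[-20,0,-150,0,1]]'
python3 - <<'E'
from workcell import ctrl, grab_frame
import cv2, numpy as np
s=ctrl.sense()
f=grab_frame("wrist"); np.savez("wrist2.npz",tcp=s['tcp_pos'],q=s['eef_rot'],**f); cv2.imwrite("pics/wrist2.png",f["image"][:,:,::-1])
from h import *
fd=dict(np.load("wrist2.npz")); u,v=wproj(fd,[.541,.1137,.068])[0]; print(u,v, s['tcp_pos'],toolyaw(s['eef_rot']))
a,b=int(u)-35,int(v)-30
cv2.imwrite("pics/w2nut.png",cv2.resize(f["image"][b:b+60,a:a+70,::-1],None,fx=10,fy=10,interpolation=cv2.INTER_CUBIC)); print(a,b)
E
```

```text
t: 7.95
tcp_pos: [0.5411, 0.0937, 0.1907]
eef_rot: [0.698, 0.716, 0.0, -0.0]
contact_force: [-0.4, -0.3, -1.0]
finger_gap: 0.085
279.36369332803844 180.90717528238312 [0.54110965 0.09366815 0.1907173 ] 1.463390457733623
244 150
```

View pics/w2nut.png

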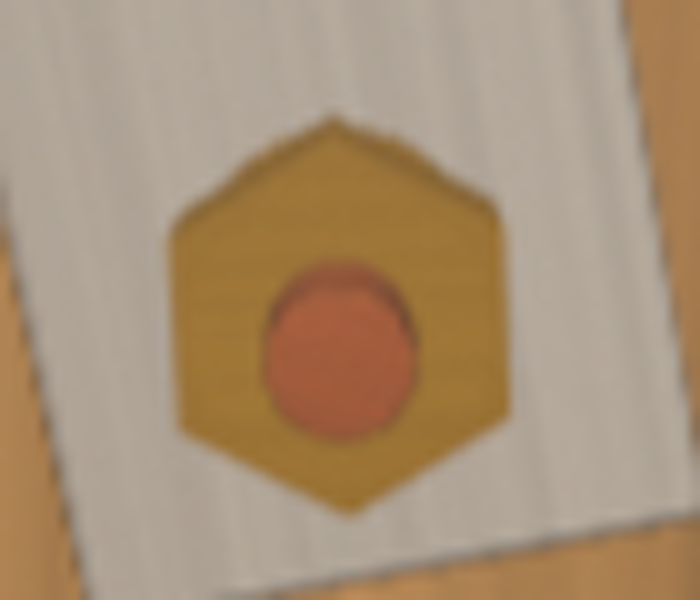

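View pics/wrist2.png

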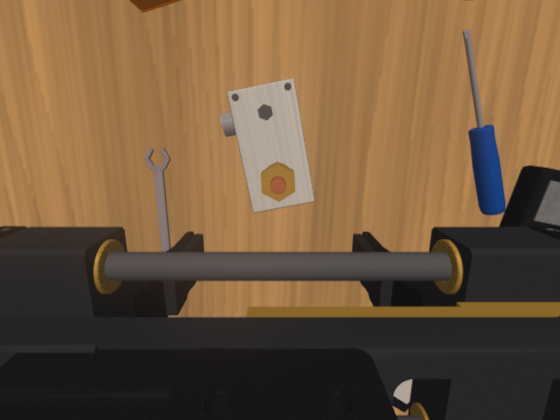

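Run:
```python
from h import *
f=dict(np.load("wrist2.npz"))
c=np.array([(33.5,11.8),(49.7,20.8),(51,41.5),(34.8,51.6),(18,43),(17,22.8)])+[244,150]-.5
ctr,ph,rad,X=hexfit(f,c); print(ctr,"corner az",ph,"flat az",ph+30,rad*1000)
print(wplane(f,[244+34-.5,150+35-.5],.088))
for n in ("top",):
    t=dict(np.load("top0.npz")); P=cloud(t); Q=P[180:225,315:390].reshape(-1,3); m=(Q[:,2]>.031)&(Q[:,2]<.043); X=Q[m][:,:2]
    Y=X[X[:,1]<-.12]; v=np.linalg.svd(Y-Y.mean(0))[2][0]; print(Y.mean(0),np.degrees(np.arctan2(v[1],v[0])),X[:,1].min(),X[:,1].max())
```

```text
[0.53923738 0.11300534] corner az -25.804023832146108 flat az 4.1959761678538925 [19.24736542 18.36242821 18.7518052  19.14032274 18.72598614 18.4038431 ]
[[0.53922381 0.1136065  0.088     ]]
[ 0.53275644 -0.18385128] 77.61259767962379 -0.2576708875426149 -0.08185598029143072
```

```bash
python3 -m jog '[[-312,-24,0,13.9,1],[-312,-24,0,13.9,1],[-312,-24,0,13.9,1],[-312,-24,0,13.9,1],[-312,-24,0,13.9,1],[-312,-24,0,13.9,1],[-312,-24,0,13.9,1],[-312,-24,0,13.9,1],[-312,-24,0,13.9,1],[-312,-24,0,13.9,1]]'
cat > snap.py <<'E'
import sys
from workcell import ctrl, grab_frame
from h import *
n=sys.argv[1]; s=ctrl.sense(); f=grab_frame("wrist")
np.savez(n+".npz",tcp=s['tcp_pos'],q=s['eef_rot'],**f); cv2.imwrite(f"pics/{n}.png",f["image"][:,:,::-1])
import runpy; runpy.run_path("st.py")
E
python3 snap.py w3
```

```text
t: 8.83
tcp_pos: [0.5237, -0.22, 0.1885]
eef_rot: [0.78, 0.625, -0.001, -0.001]
contact_force: [0.4, 0.9, -0.1]
finger_gap: 0.0869
8.88 tcp [ 0.5243 -0.2183  0.1886] yaw -12.46 F [-0.79  1.76  0.87] M [-0.046  0.056  0.005] gap 0.087 j7 0.27
```

View pics/w3.png

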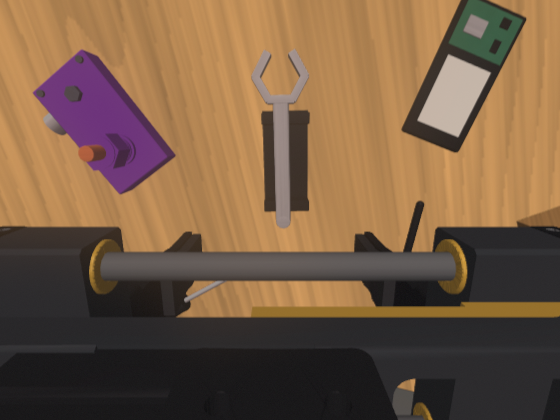

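```bash
python3 snap.py w4
python3 - <<'E'
from h import *
f=dict(np.load("w4.npz")); print(f["tcp"])
im=f["image"][:,:,::-1]
cv2.imwrite("pics/w4c.png",cv2.resize(im[40:240,220:340],None,fx=4,fy=3,interpolation=cv2.INTER_CUBIC))
P=wcloud(f); Q=P[40:232,240:325]; m=(Q[...,2]>.032)&(Q[...,2]<.045); X=Q[m]; print(m.sum(),X[:,2].mean())
mt=R.from_quat(f["q"]).as_matrix()
t=(X-f["tcp"])@mt; print("tool x range",t[:,0].min(),t[:,0].max())
h=t[t[:,0]<t[:,0].min()+.12]
for a in np.arange(t[:,0].min(),t[:,0].min()+.19,.01):
    s=t[(t[:,0]>=a)&(t[:,0]<a+.01)]
    if len(s): print(round(a*1000,1),(s[:,1].min()*1000).round(1),(s[:,1].max()*1000).round(1),(s[:,1].mean()*1000).round(2))
E
```

```text
8.93 tcp [ 0.5248 -0.2174  0.1889] yaw -12.36 F [-0.51  0.39  0.09] M [-0.125  0.099  0.018] gap 0.0867 j7 0.27
[ 0.52434169 -0.21834103  0.18863786]
3015 0.03706323537182667
tool x range -0.0385666557585758 0.1395242667942708
-38.6 -3.0 11.2 3.81
-28.6 -4.1 11.1 3.49
-18.6 -4.1 11.0 3.48
-8.6 -4.1 10.9 3.34
1.4 -4.1 10.8 3.41
11.4 -5.1 10.8 2.78
21.4 -5.1 9.6 2.22
31.4 -5.1 9.5 2.23
41.4 -5.0 9.4 2.21
51.4 -6.1 9.3 1.65
61.4 -6.0 9.2 1.53
71.4 -6.0 9.1 1.5
81.4 -11.8 14.0 1.48
91.4 -19.7 20.6 0.6
101.4 -25.4 26.3 0.22
111.4 -27.3 28.1 0.36
121.4 -24.2 25.0 0.82
131.4 -18.3 19.1 0.9
```

View pics/w4c.png

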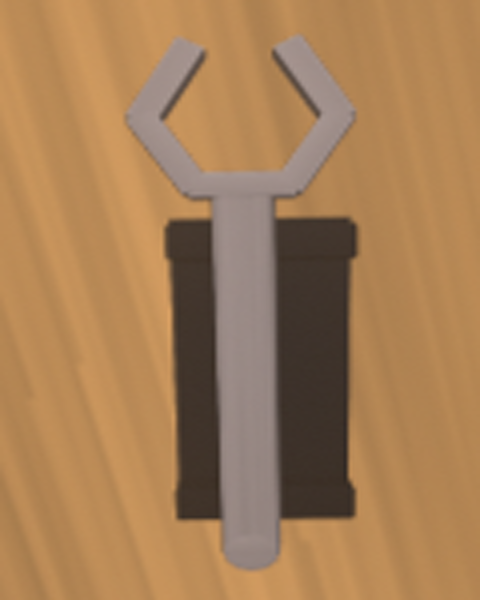

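```bash
python3 -m jog '[[29.3,3.7,0,-1.3,1],[29.3,3.7,40,-1.3,1],[29.3,3.7,80,-1.3,1],[29.3,3.7,115,-1.3,1],[29.3,3.7,145,-1.3,1],[29.3,3.7,165,-1.3,1],[29.3,3.7,174,-1.3,1],[29.3,3.7,177,-1.3,1],[29.3,3.7,177,-1.3,1]]' 
python3 snap.py w5
```

```text
t: 9.68
tcp_pos: [0.5353, -0.1901, 0.0132]
eef_rot: [0.772, 0.636, -0.0, -0.0]
contact_force: [0.4, 0.0, 0.0]
finger_gap: 0.0871
9.73 tcp [ 0.5359 -0.1905  0.0141] yaw -11.06 F [-0.17  0.42  0.78] M [-0.052  0.045  0.025] gap 0.0868 j7 0.39
```

View pics/w5.png

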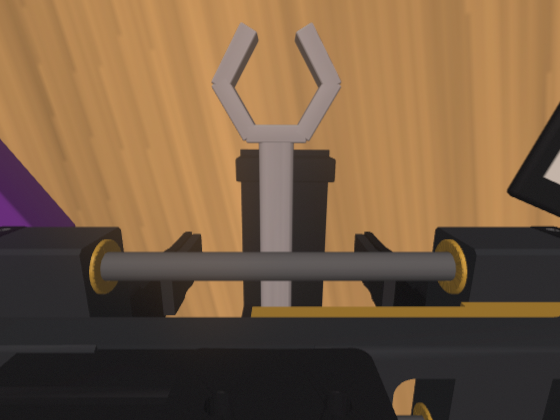

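```bash
python3 -m jog '[[0,-1,2.5,0,1],[0,-1,2.5,0,-1],[0,-1,2.5,0,-1],[0,-1,2.5,0,-1],[0,-1,2.5,0,-1],[0,-1,2.5,0,-1],[0,-1,2.5,0,-1],[0,-1,2.5,0,-1],[0,-1,2.5,0,-1],[0,-1,2.5,0,-1]]' 60
python3 -m jog '[[0,0,0,0,-1],[0,0,0,0,-1],[0,0,0,0,-1],[0,0,0,0,-1],[0,0,0,0,-1],[0,0,0,0,-1]]' 60
python3 st.py
```

```text
t: 10.57
tcp_pos: [0.5342, -0.1908, 0.0107]
eef_rot: [0.772, 0.635, -0.0, 0.0]
contact_force: [0.1, 0.7, -0.7]
finger_gap: 0.0351
t: 11.07
tcp_pos: [0.5342, -0.1908, 0.0108]
eef_rot: [0.772, 0.635, -0.0, 0.0]
contact_force: [0.0, -0.3, -1.0]
finger_gap: 0.0154
11.07 tcp [ 0.5342 -0.1908  0.0108] yaw -11.12 F [ 0.01 -0.28 -1.02] M [-0.122  0.029  0.01 ] gap 0.0154 j7 0.39
```

```bash
python3 -m jog '[[0,0,-4,0,-1],[0,0,-12,0,-1],[0,0,-24,0,-1],[0,0,-38,0,-1],[0,0,-54,0,-1],[0,0,-70,0,-1],[0,0,-84,0,-1],[0,0,-94,0,-1],[0,0,-100,0,-1],[0,0,-100,0,-1]]' 60
python3 snap.py w6
```

```text
t: 11.9
tcp_pos: [0.535, -0.191, 0.1125]
eef_rot: [0.772, 0.635, 0.001, 0.001]
contact_force: [-0.2, -0.7, -3.3]
finger_gap: 0.0159
11.95 tcp [ 0.5345 -0.1907  0.1114] yaw -11.1 F [ 0.39  0.39 -4.53] M [-0.224  0.101 -0.01 ] gap 0.0152 j7 0.3
```

View pics/w6.png

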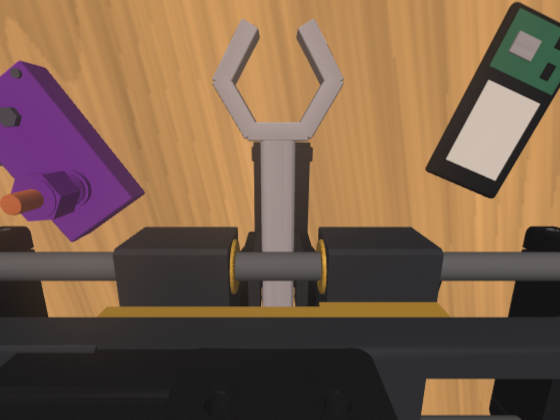

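Run:
```python
from h import *
f=dict(np.load("w6.npz")); im=f["image"][:,:,::-1]
cv2.imwrite("pics/w6c.png",cv2.resize(im[10:150,200:356],None,fx=5,fy=4,interpolation=cv2.INTER_CUBIC))
P=wcloud(f); mt=R.from_quat(f["q"]).as_matrix()
t=(P-f["tcp"])@mt
sub=t[5:225,200:360]; m=(sub[...,2]>-.04)&(sub[...,2]<-.01); X=sub[m]; print(m.sum(), X[:,2].mean())
for a in np.arange(.02,.125,.01):
    s=X[(X[:,0]>=a)&(X[:,0]<a+.01)]
    if len(s): print(round(a*1000), (s.min(0)*1000).round(1),(s.max(0)*1000).round(1),(s.mean(0)*1000).round(2))
```

```text
9166 -0.02554289214294666
20 [ 22.5  -9.3 -28.1] [ 30.    6.6 -23.1] [ 26.32  -1.42 -26.19]
30 [ 30.   -9.2 -28.2] [ 39.9   6.5 -23.2] [ 34.99  -1.35 -26.11]
40 [ 40.   -9.5 -27.9] [ 50.    6.3 -23.5] [ 45.06  -1.44 -26.12]
50 [ 50.   -9.4 -28. ] [ 60.    6.6 -23.4] [ 55.01  -1.58 -25.95]
60 [ 60.  -20.7 -28. ] [ 69.9  17.4 -23.4] [ 65.54  -1.43 -26.  ]
70 [ 70.2 -26.2 -28. ] [ 80.   23.1 -14.6] [ 75.1   -1.43 -25.69]
80 [ 80.1 -29.4 -28.4] [ 90.   26.4 -13.7] [ 85.22  -1.56 -25.27]
90 [ 90.  -27.7 -28.4] [100.  25. -14.] [ 95.03  -1.39 -24.7 ]
100 [100.  -22.5 -28. ] [110.   19.2 -13.4] [104.17  -1.42 -24.84]
110 [110.1 -15.8 -25.9] [110.2  13.  -25.6] [110.14  -1.39 -25.71]
```

View pics/w6c.png

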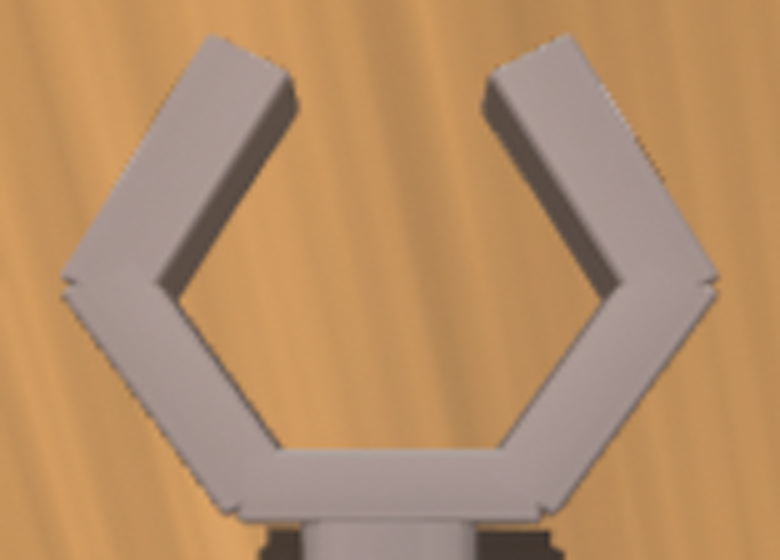

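```bash
cat >> h.py <<'E'
def tplane(f,uv,z):  # pixel -> tool frame at tool z
    uv=np.atleast_2d(uv); d=np.c_[(uv[:,0]-f["cx"])/f["fx"],(uv[:,1]-f["cy"])/f["fy"],np.ones(len(uv))]
    T=f["tool_from_camera"]; d=d@T[:3,:3].T; o=T[:3,3]
    return o+d*((z-o[2])/d[:,2])[:,None]
E
python3 - <<'E'
from h import *
f=dict(np.load("w6.npz"))
px=np.array([(64,284),(718,286),(280,450),(500,450),(240,521),(545,521),(178,300),(603,300)])/[5,4]+[200,10]-.5
for z in (-.0247,-.026): print((tplane(f,px,z)*1000).round(1))
E
```

```text
[[ 86.6 -29.3 -24.7]
 [ 86.4  26.7 -24.7]
 [ 69.5 -11.1 -24.7]
 [ 69.5   8.4 -24.7]
 [ 61.8 -14.8 -24.7]
 [ 61.8  12.5 -24.7]
 [ 85.  -19.6 -24.7]
 [ 85.   16.9 -24.7]]
[[ 86.4 -29.  -26. ]
 [ 86.2  26.5 -26. ]
 [ 69.4 -11.  -26. ]
 [ 69.5   8.3 -26. ]
 [ 61.8 -14.7 -26. ]
 [ 61.9  12.4 -26. ]
 [ 84.8 -19.4 -26. ]
 [ 84.8  16.7 -26. ]]
```

```bash
python3 -m jog '[[12,0,0,-2,-1],[38,1,0,-6,-1],[70,2,0,-12,-1],[105,4,0,-19,-1],[140,5,0,-26,-1],[175,7,0,-33,-1],[205,8,2,-39,-1],[228,9,5,-43,-1],[237,9,8,-45,-1],[239.3,9.3,10,-45.3,-1]]' 60
python3 -m jog '[[0,0,0,0,-1],[0,0,0,0,-1],[0,0,0,0,-1]]'
python3 snap.py w7
```

```text
t: 12.78
tcp_pos: [0.5887, 0.0457, 0.0993]
eef_rot: [0.465, 0.885, -0.0, -0.001]
contact_force: [0.0, 0.3, -5.4]
finger_gap: 0.0151
t: 13.03
tcp_pos: [0.5892, 0.0403, 0.1007]
eef_rot: [0.469, 0.883, -0.0, 0.0]
contact_force: [-0.4, -0.2, -4.5]
finger_gap: 0.0155
13.08 tcp [0.5893 0.0405 0.1009] yaw 34.01 F [ 0.64  0.18 -4.11] M [-0.179 -0.073 -0.008] gap 0.0156 j7 0.62
```

View pics/w7.png

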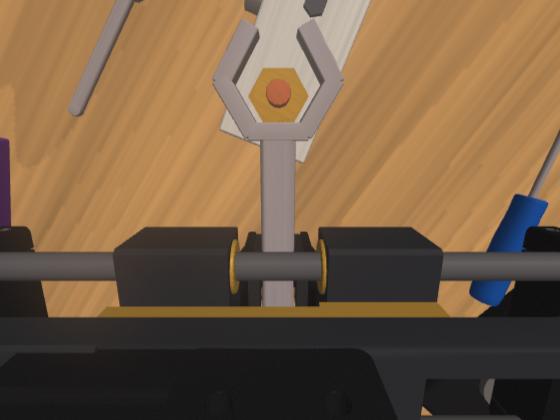

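Run:
```python
from h import *
f=dict(np.load("w7.npz")); im=f["image"][:,:,::-1]
cv2.imwrite("pics/w7c.png",cv2.resize(im[10:150,200:356],None,fx=5,fy=4,interpolation=cv2.INTER_CUBIC))
cv2.imwrite("pics/w7d.png",cv2.resize(im[60:130,240:320],None,fx=10,fy=8,interpolation=cv2.INTER_CUBIC))
```

```text
(no output)
```

View pics/w7d.png

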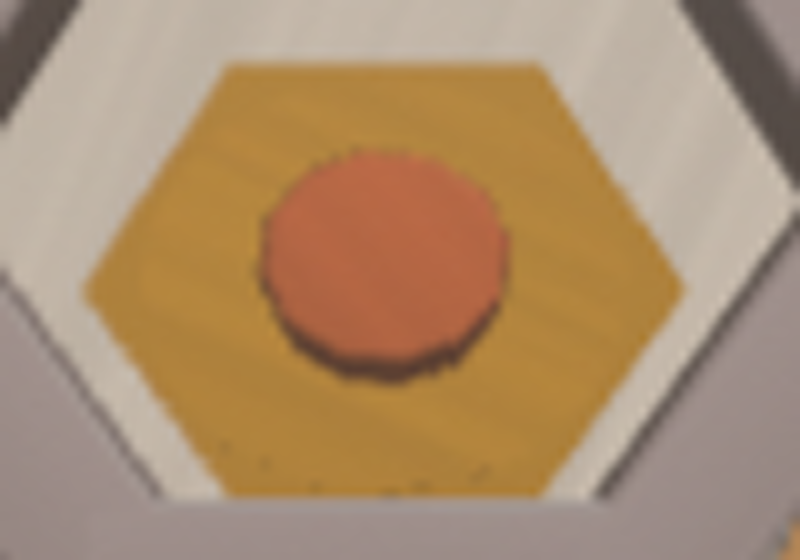

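Run:
```python
from h import *
f=dict(np.load("w7.npz"))
zt=f["tcp"][2]
px=np.array([(82,290),(686,290),(228,64),(543,64)])/[10,8]+[240,60]-.5
t=tplane(f,px,-(.068-zt)); print((t*1000).round(1), f["tcp"])
tt=tplane(f,np.array([[384,256]])/[10,8]+[240,60]-.5,-(.088-zt)); print("tube",tt*1000)
# again with +1.5 mm height error
print((tplane(f,px,-(.0695-zt))*1000).round(1))
```

```text
[[ 87.6 -19.5  32.7]
 [ 87.7  17.5  32.7]
 [103.6 -10.3  32.7]
 [103.7   8.5  32.7]] [0.58916623 0.04030164 0.10073141]
tube [[87.68854158 -0.98383239 12.73141461]]
[[ 87.5 -19.3  31.2]
 [ 87.5  17.4  31.2]
 [103.4 -10.3  31.2]
 [103.4   8.5  31.2]]
```

```bash
python3 -m jog '[[1.2,0.8,6,0,-1],[1.2,0.8,16,0,-1],[1.2,0.8,26,0,-1],[1.2,0.8,33,0,-1],[1.2,0.8,37,0,-1],[1.2,0.8,39,0,-1],[1.2,0.8,39,0,-1],[1.2,0.8,39,0,-1]]' 
python3 snap.py w8
python3 - <<'E'
from h import *
f=dict(np.load("w8.npz")); im=f["image"][:,:,::-1]
cv2.imwrite("pics/w8d.png",cv2.resize(im[10:150,200:356],None,fx=5,fy=4,interpolation=cv2.INTER_CUBIC))
E
```

```text
t: 13.75
tcp_pos: [0.5896, 0.0436, 0.0618]
eef_rot: [0.468, 0.884, -0.0, 0.0]
contact_force: [-0.6, -1.1, -4.0]
finger_gap: 0.0155
13.8 tcp [0.5897 0.0436 0.0621] yaw 34.18 F [ 0.06 -0.84 -4.54] M [-0.127 -0.076 -0.021] gap 0.0153 j7 0.64
```

View pics/w8d.png

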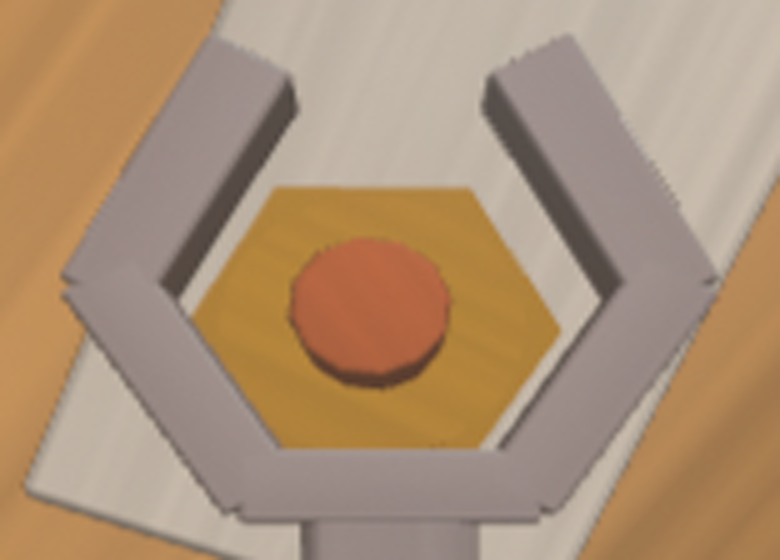

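Run:
```python
from h import *
f=dict(np.load("w8.npz")); zt=f["tcp"][2]
px=np.array([(560,328),(275,187),(470,187)])/[5,4]+[200,10]-.5
print((tplane(f,px,zt-.068)*1000).round(1), f["tcp"])
print("tube",tplane(f,np.array([[370,306]])/[5,4]+[200,10]-.5,zt-.088)*1000)
import runpy; runpy.run_path("st.py")
```

```text
[[ 85.4  15.5  -6.2]
 [101.2 -12.2  -6.2]
 [101.2   6.4  -6.2]] [0.58955464 0.04359271 0.06182251]
tube [[ 85.19065826  -2.86617505 -26.17749373]]
13.8 tcp [0.5897 0.0436 0.0621] yaw 34.18 F [ 0.06 -0.84 -4.54] M [-0.127 -0.076 -0.021] gap 0.0153 j7 0.64
```

```bash
python3 -m jog '[[-1.3,-1.4,0,0,-1],[-1.3,-1.4,0,0,-1],[-1.3,-1.4,0,0,-1],[-1.3,-1.4,0,0,-1],[-1.3,-1.4,0,0,-1]]' >/dev/null
python3 snap.py w9
python3 - <<'E'
from h import *
f=dict(np.load("w9.npz")); im=f["image"][:,:,::-1]
cv2.imwrite("pics/w9d.png",cv2.resize(im[10:150,200:356],None,fx=5,fy=4,interpolation=cv2.INTER_CUBIC))
E
```

```text
14.27 tcp [0.589  0.0419 0.0618] yaw 34.19 F [ 0.57 -0.36 -4.35] M [-0.128 -0.048 -0.034] gap 0.015 j7 0.64
```

View pics/w9d.png

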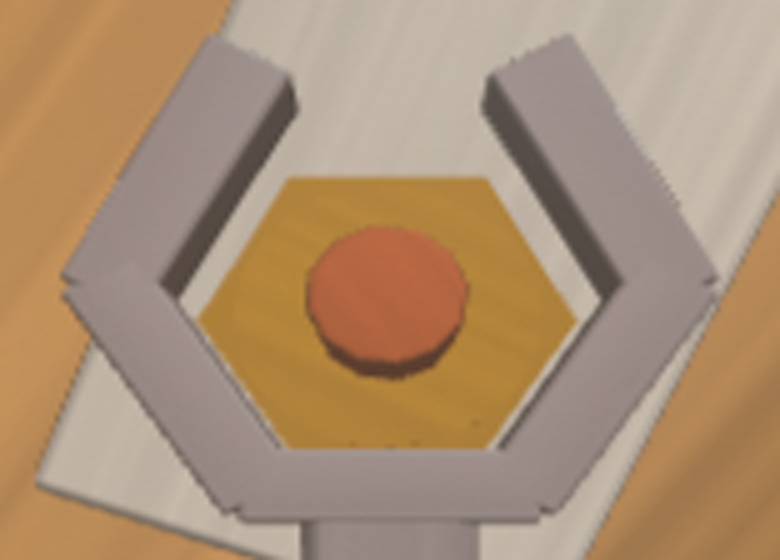

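Run:
```python
from h import *
f=dict(np.load("w9.npz")); zt=f["tcp"][2]
px=np.array([(575,320),(200,318),(289,177),(488,177)])/[5,4]+[200,10]-.5
print((tplane(f,px,zt-.068)*1000).round(1), f["tcp"])
print("tube",tplane(f,np.array([[387,296]])/[5,4]+[200,10]-.5,zt-.088)*1000)
```

```text
[[ 86.4  16.9  -6.1]
 [ 86.5 -19.8  -6.1]
 [102.3 -10.8  -6.1]
 [102.3   8.1  -6.1]] [0.58904137 0.0418583  0.06188211]
tube [[ 86.19585352  -1.41977568 -26.11789301]]
```

```bash
python3 -m jog '[[0,0,2,0,-1],[0,0,4,0,-1],[0,0,6,0,-1],[0,0,8,0,-1],[0,0,10,0,-1]]' >/dev/null
python3 st.py
```

```text
14.68 tcp [0.5893 0.0419 0.0519] yaw 34.18 F [-0.48 -0.47  1.54] M [0.144 0.352 0.1  ] gap 0.015 j7 0.65
```

```bash
python3 snap.py w10
python3 - <<'E'
from h import *
f=dict(np.load("w10.npz")); im=f["image"][:,:,::-1]
cv2.imwrite("pics/w10d.png",cv2.resize(im[10:150,200:356],None,fx=5,fy=4,interpolation=cv2.INTER_CUBIC))
E
```

```text
14.73 tcp [0.5891 0.0416 0.0514] yaw 34.18 F [ 2.31 -1.79 -4.62] M [-0.725 -0.456 -0.01 ] gap 0.0153 j7 0.65
```

View pics/w10d.png

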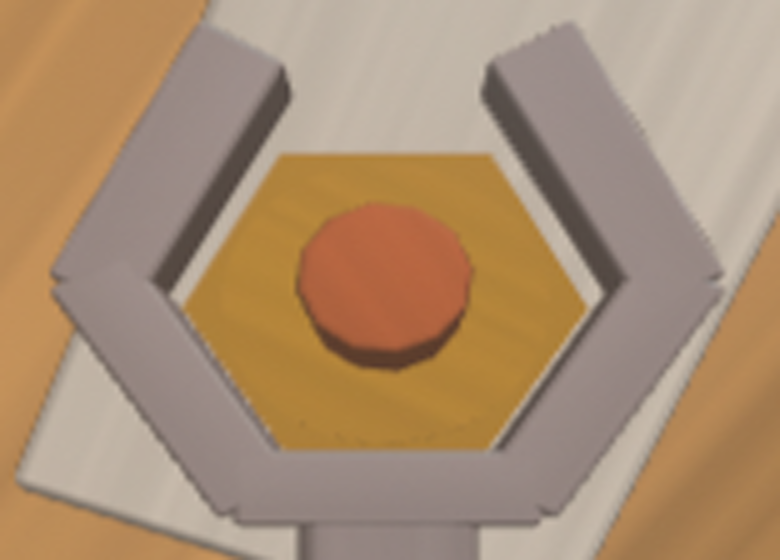

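Run:
```python
from h import *
f=dict(np.load("w10.npz")); zt=f["tcp"][2]
px=np.array([(587,306),(183,305),(282,153),(490,153)])/[5,4]+[200,10]-.5
print("nut",(tplane(f,px,zt-.068)*1000).round(1), f["tcp"])
print("tube",tplane(f,np.array([[385,277]])/[5,4]+[200,10]-.5,zt-.088)*1000)
P=wcloud(f); mt=R.from_quat(f["q"]).as_matrix(); t=(P-f["tcp"])@mt
sub=t[5:225,200:360]; m=(sub[...,2]>-.04)&(sub[...,2]<-.0215); X=sub[m]
A=np.c_[X[:,:2],np.ones(len(X))]; k=np.linalg.lstsq(A,X[:,2],rcond=None)[0]; 
for _ in range(3):
    r=X[:,2]-A@k; g=abs(r)<.002; k=np.linalg.lstsq(A[g],X[g,2],rcond=None)[0]
print("plane slopes deg",np.degrees(k[:2]),"z at ring",k@[.0865,0,1]*1000, "grip",k@[0.0,0,1]*1000)
f6=dict(np.load("w9.npz")); P=wcloud(f6); mt=R.from_quat(f6["q"]).as_matrix(); t=(P-f6["tcp"])@mt
sub=t[5:225,200:360]; m=(sub[...,2]>-.04)&(sub[...,2]<-.0215); X=sub[m]; A=np.c_[X[:,:2],np.ones(len(X))]; k=np.linalg.lstsq(A,X[:,2],rcond=None)[0]
for _ in range(3):
    r=X[:,2]-A@k; g=abs(r)<.002; k=np.linalg.lstsq(A[g],X[g,2],rcond=None)[0]
print("before: slopes",np.degrees(k[:2]),"ring",k@[.0865,0,1]*1000,"grip",k@[0,0,1]*1000)
px=np.array([(55,282),(720,284),(278,451),(495,451),(235,522),(553,522)])/[5,4]+[200,10]-.5
print("ring",(tplane(f,px,-.0285)*1000).round(1))
```

```text
nut [[ 86.6  16.8 -16.1]
 [ 86.7 -20.1 -16.1]
 [102.5 -10.8 -16.1]
 [102.5   7.7 -16.1]] [0.58926173 0.04185892 0.05193256]
tube [[ 86.50630698  -1.54887883 -36.06744383]]
plane slopes deg [-1.72918622 -0.0312593 ] z at ring -28.985365768887597 grip -26.374796380740303
before: slopes [ 0.20927131 -0.03706209] ring -25.989531066566336 grip -26.305470015162463
ring [[ 87.2 -29.1 -28.5]
 [ 87.   26.3 -28.5]
 [ 70.3 -10.8 -28.5]
 [ 70.3   7.9 -28.5]
 [ 62.8 -14.7 -28.5]
 [ 62.8  13.1 -28.5]]
```

```bash
python3 snap.py w11
python3 - <<'E'
from h import *
f=dict(np.load("w11.npz")); im=f["image"][:,:,::-1]
cv2.imwrite("pics/w11d.png",cv2.resize(im[10:150,200:356],None,fx=5,fy=4,interpolation=cv2.INTER_CUBIC))
E
```

```text
14.78 tcp [0.589  0.0414 0.0514] yaw 34.17 F [ 0.66  0.05 -4.95] M [-0.261 -0.204  0.02 ] gap 0.0155 j7 0.65
```

View pics/w11d.png

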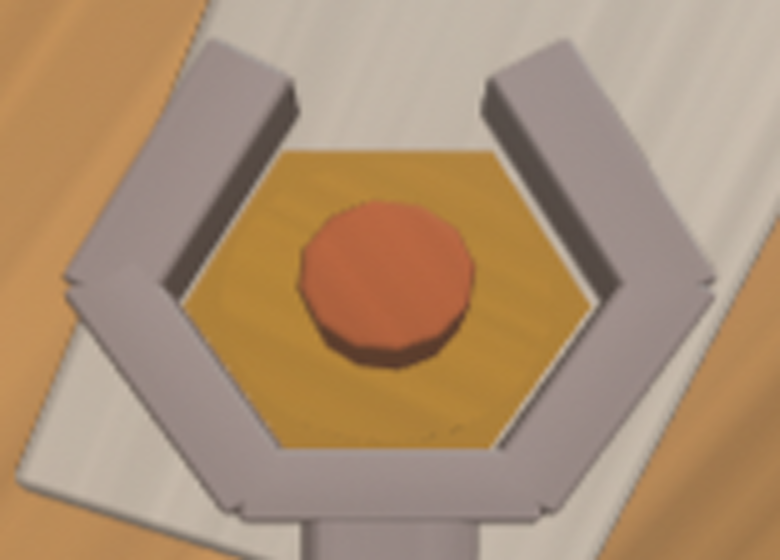

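The ring has dropped over the nut and is level again. Next I'll lower it to mid-nut.

```bash
python3 -m jog '[[0,0,2,0,-1],[0,0,4,0,-1],[0,0,6,0,-1],[0,0,6,0,-1]]' >/dev/null
python3 st.py
```

```text
15.12 tcp [0.589  0.0414 0.0453] yaw 34.17 F [ 1.45 -1.49 -4.23] M [-0.559 -0.383 -0.061] gap 0.0152 j7 0.65
```

```bash
python3 -m jog '[[0,0,2,0,-1],[0,0,4,0,-1],[0,0,6,0,-1],[0,0,6,0,-1]]' >/dev/null
python3 snap.py w12
python3 - <<'E'
from h import *
f=dict(np.load("w12.npz")); im=f["image"][:,:,::-1]
cv2.imwrite("pics/w12d.png",cv2.resize(im[10:150,200:356],None,fx=5,fy=4,interpolation=cv2.INTER_CUBIC))
E
```

```text
15.5 tcp [0.5891 0.0415 0.0396] yaw 34.17 F [ 2.36 -3.37 -4.7 ] M [-0.87  -0.51   0.019] gap 0.0153 j7 0.66
```

View pics/w12d.png

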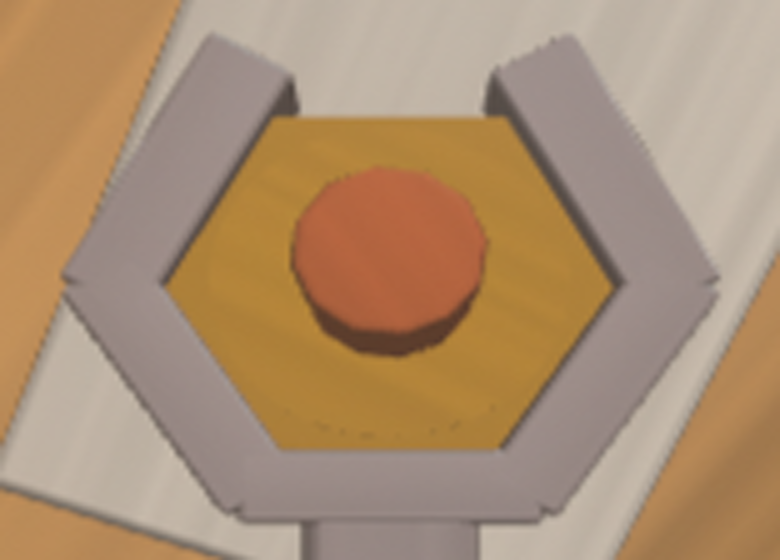

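```bash
cat > tq.py <<'E'
from workcell import ctrl
from h import *
s=ctrl.sense(); m=R.from_quat(s['eef_rot']).as_matrix(); r=m[:,0]*.086; F=s['contact_force']; M=s['moment']
print(round(s['t'],2),"tcp",s['tcp_pos'].round(4),"yaw",round(toolyaw(s['eef_rot']),2),"F",F.round(1),"M",M.round(2),"C",(s['tcp_pos']+r)[:2].round(4),"tau",round(M[2]-(r[0]*F[1]-r[1]*F[0]),3),"Ftool",(m.T@F).round(1),"gap",round(s['finger_gap'],4),"j7",round(s['joint_pos'][6],2))
E
python3 tq.py
python3 -m jog '[[-0.5,0,0,0,-1],[-0.4,-4.5,0,3,-1],[0,-9,0,6,-1],[0,-9,0,6,-1]]' >/dev/null
python3 tq.py
```

```text
15.5 tcp [0.5891 0.0415 0.0396] yaw 34.17 F [ 2.4 -3.4 -4.7] M [-0.87 -0.51  0.02] C [0.5408 0.1127] tau 0.025 Ftool [-4.1  0.1  4.7] gap 0.0153 j7 0.66
15.83 tcp [0.5811 0.0359 0.0398] yaw 27.98 F [ 3.3 -4.6 -4.6] M [-0.99 -0.71 -0.08] C [0.5408 0.1119] tau -0.012 Ftool [-5.6  0.8  4.6] gap 0.015 j7 0.56
```

```bash
python3 -m jog '[[-0.7,0,0,0,-1],[-0.7,0,0,0,-1],[-0.7,0,0,0,-1]]' >/dev/null
python3 tq.py
```

```text
16.08 tcp [0.5819 0.0363 0.0397] yaw 28.26 F [ 1.5 -2.1 -4. ] M [-0.8  -0.24 -0.  ] C [0.5412 0.112 ] tau 0.024 Ftool [-2.6  0.3  4. ] gap 0.0154 j7 0.57
```

```bash
python3 -m jog '[[-0.3,-2.25,0,1.5,-1],[-0.2,-4.5,0,3,-1],[-0.2,-4.5,0,3,-1]]' >/dev/null
python3 tq.py
```

```text
16.33 tcp [0.5778 0.034  0.0398] yaw 25.05 F [ 2.8 -1.8 -5. ] M [-0.54 -0.5   0.08] C [0.5414 0.1119] tau 0.233 Ftool [-2.8  1.8  5. ] gap 0.0151 j7 0.52
```

```bash
python3 -m jog '[[0,-2.25,0,1.5,-1],[0.1,-4.5,0,3,-1],[0.1,-4.5,0,3,-1]]' >/dev/null
python3 tq.py
```

```text
16.58 tcp [0.5741 0.0323 0.04  ] yaw 22.06 F [ 5.7 -1.5 -4.2] M [-0.37 -1.06  0.26] C [0.5418 0.112 ] tau 0.666 Ftool [-3.5  4.7  4.3] gap 0.0152 j7 0.47
```

```bash
python3 -m jog '[[0,-2.25,0,1.5,-1],[0.1,-4.5,0,3,-1],[0.1,-4.5,0,3,-1]]' >/dev/null
python3 tq.py
```

```text
16.83 tcp [0.5701 0.0307 0.04  ] yaw 19.13 F [ 5.1 -0.9 -4.4] M [-0.4  -1.18  0.22] C [0.5419 0.1119] tau 0.603 Ftool [-2.5  4.5  4.4] gap 0.0153 j7 0.42
```

```bash
python3 -m jog '[[0.1,-4.5,0,3,-1],[0.5,-9,0,6,-1],[1.1,-13.5,0,9,-1],[1.9,-17.9,0,12,-1],[1.9,-17.9,0,12,-1]]' >/dev/null
python3 tq.py
```

```text
17.25 tcp [0.5522 0.0264 0.04  ] yaw 7.08 F [ 5.5 -3.  -4.5] M [-0.63 -1.12  0.25] C [0.5416 0.1117] tau 0.686 Ftool [-3.6  5.   4.5] gap 0.0153 j7 0.23
```

```bash
python3 -m jog '[[0,-4.5,0,3,-1],[0.2,-9,0,6,-1],[0.7,-13.5,0,9,-1],[1.5,-17.9,0,12,-1],[1.5,-17.9,0,12,-1]]' >/dev/null
python3 tq.py; python3 snap.py w13
```

```text
17.67 tcp [0.5342 0.0258 0.0399] yaw -4.83 F [ 5.1 -2.6 -4.3] M [-0.59 -1.06  0.19] C [0.5415 0.1115] tau 0.652 Ftool [-2.1  5.3  4.3] gap 0.015 j7 0.02
17.72 tcp [0.5345 0.0258 0.04  ] yaw -4.65 F [ 4.18 -1.07 -4.52] M [-0.478 -0.863  0.219] gap 0.015 j7 0.02
```

View pics/w13.png

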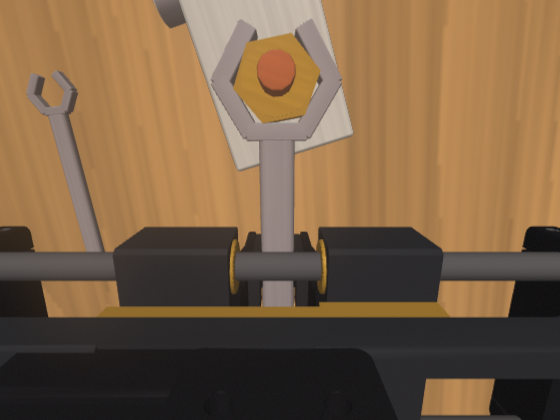

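Run:
```python
from h import *
f=dict(np.load("w13.npz")); im=f["image"][:,:,::-1]
cv2.imwrite("pics/w13d.png",cv2.resize(im[20:140,210:350],None,fx=5.5,fy=5,interpolation=cv2.INTER_CUBIC))
```

```text
(no output)
```

View pics/w13d.png

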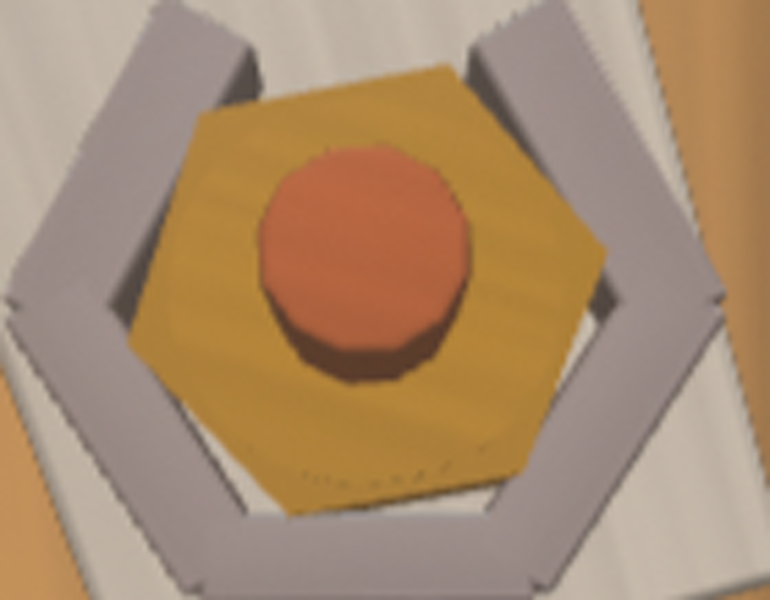

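Run:
```python
from h import *
f=dict(np.load("w13.npz"))
c=np.array([(200,113),(447,65),(607,250),(521,473),(292,516),(130,342)])/[5.5,5]+[210,20]-.5
ctr,ph,rad,X=hexfit(f,c); print(ctr,"corner az",ph,"flat az",ph+30,rad*1000, toolyaw(f["q"]))
```

```text
[0.53952844 0.11252043] corner az 6.412592371106948 flat az 36.412592371106946 [18.5865349  18.47097751 18.52224169 18.49882735 18.53489091 18.38753549] -4.82635017718586
```

```bash
python3 -m jog '[[0,-4.5,0,3,-1],[0.3,-9,0,6,-1],[0.9,-13.5,0,9,-1],[1.7,-17.9,0,12,-1],[1.7,-17.9,0,12,-1]]' >/dev/null
python3 tq.py
```

```text
18.13 tcp [0.5165 0.0291 0.0399] yaw -16.76 F [ 4.8 -1.8 -4.5] M [-0.62 -0.93  0.23] C [0.5413 0.1114] tau 0.662 Ftool [-0.3  5.1  4.5] gap 0.015 j7 -0.2
```

```bash
python3 -m jog '[[0,-4.5,0,3,-1],[0.3,-9,0,6,-1],[0.9,-13.5,0,9,-1],[1.7,-17.9,0,12,-1],[1.7,-17.9,0,12,-1]]' >/dev/null
python3 tq.py;  python3 snap.py w14
python3 - <<'E'
from h import *
f=dict(np.load("w14.npz")); im=f["image"][:,:,::-1]
cv2.imwrite("pics/w14d.png",cv2.resize(im[20:140,210:350],None,fx=5.5,fy=5,interpolation=cv2.INTER_CUBIC))
E
```

```text
18.55 tcp [0.4999 0.0359 0.0398] yaw -28.71 F [ 4.2 -2.8 -3.9] M [-0.71 -0.77  0.22] C [0.5412 0.1113] tau 0.65 Ftool [-0.4  5.   3.9] gap 0.0153 j7 -0.43
18.6 tcp [0.5001 0.0357 0.0399] yaw -28.57 F [ 3.91 -2.26 -3.76] M [-0.499 -0.711  0.276] gap 0.0151 j7 -0.43
```

View pics/w14d.png

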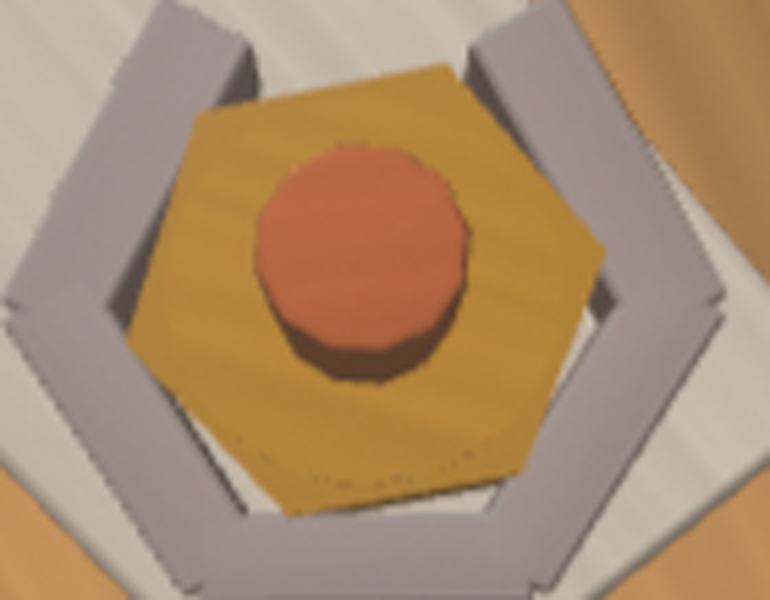

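```bash
python3 -m jog '[[0,-4.5,0,3,-1],[0.3,-9,0,6,-1],[0.9,-13.5,0,9,-1],[0.9,-13.5,0,9,-1],[0.9,-13.5,0,9,-1]]' >/dev/null
python3 tq.py;  python3 snap.py w15
python3 - <<'E'
from h import *
f=dict(np.load("w15.npz")); im=f["image"][:,:,::-1]
cv2.imwrite("pics/w15d.png",cv2.resize(im[20:140,210:350],None,fx=5.5,fy=5,interpolation=cv2.INTER_CUBIC))
E
```

```text
19.02 tcp [0.4888 0.0429 0.0399] yaw -37.56 F [ 4.1 -0.7 -3.7] M [-0.23 -0.63  0.33] C [0.5412 0.1111] tau 0.649 Ftool [2.  3.7 3.7] gap 0.0157 j7 -0.6
19.07 tcp [0.4888 0.0429 0.0398] yaw -37.59 F [ 3.35 -0.44 -3.47] M [-0.208 -0.641  0.323] gap 0.0153 j7 -0.61
```

View pics/w15d.png

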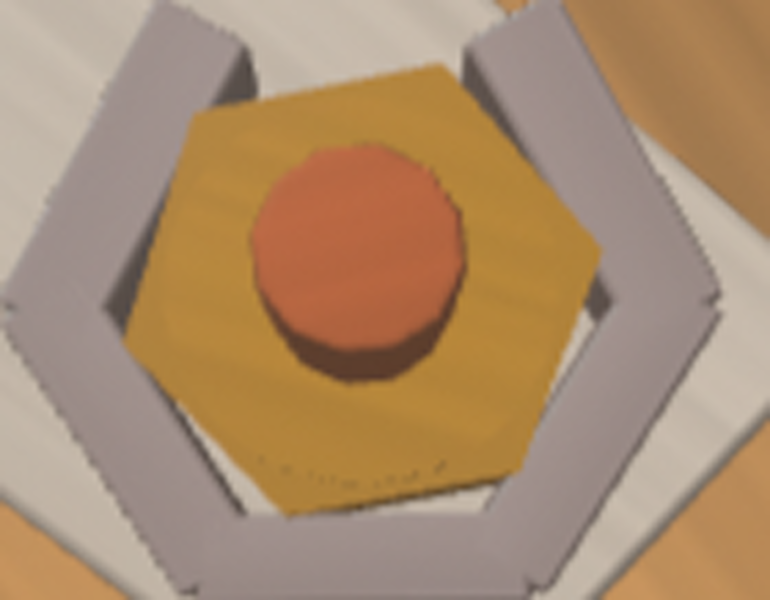

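Run:
```python
from h import *
f=dict(np.load("w15.npz"))
c=np.array([(194,113),(440,64),(601,248),(519,471),(287,517),(125,340)])/[5.5,5]+[210,20]-.5
ctr,ph,rad,X=hexfit(f,c); print(ctr,"corner az",ph,"flat az",ph+30,rad*1000, toolyaw(f["q"]))
```

```text
[0.5396585  0.11252315] corner az -26.061258133155928 flat az 3.9387418668440723 [18.55111471 18.41470291 18.46027477 18.57327699 18.67618201 18.34675608] -37.556067565605204
```

```bash
python3 -m jog '[[0.1,4.5,0,-3,-1],[0.5,9,0,-6,-1],[1.1,13.4,0,-9,-1],[1.4,15.7,0,-10.5,-1],[1.4,15.7,0,-10.5,-1]]' >/dev/null
python3 tq.py;  python3 snap.py w16
python3 - <<'E'
from h import *
f=dict(np.load("w16.npz")); im=f["image"][:,:,::-1]
cv2.imwrite("pics/w16d.png",cv2.resize(im[20:140,210:350],None,fx=5.5,fy=5,interpolation=cv2.INTER_CUBIC))
E
```

```text
19.48 tcp [0.5011 0.0341 0.0393] yaw -27.14 F [-0.4  0.7 -4.5] M [0.01 0.17 0.11] C [0.5404 0.1106] tau 0.052 Ftool [ 0.5 -0.7  4.5] gap 0.0147 j7 -0.4
19.53 tcp [0.5009 0.0342 0.0393] yaw -27.27 F [ 0.31  0.99 -4.38] M [-0.016  0.163  0.032] gap 0.0147 j7 -0.4
```

View pics/w16d.png

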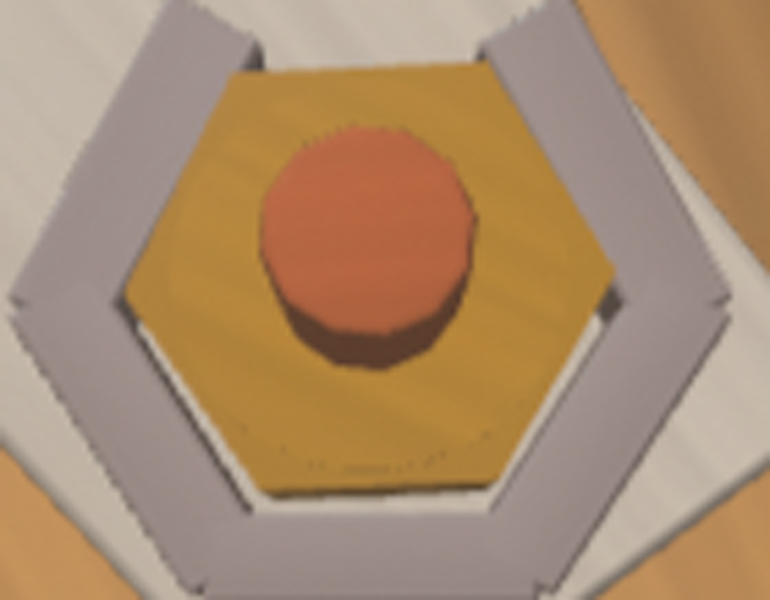

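```bash
python3 -m jog '[[1,3,0,-2,-1],[1,3,0,-2,-1],[1,3,-2,-2,-1],[1,3,-5,-2,-1],[1,3,-9,-2,-1]]' >/dev/null
python3 tq.py; python3 -m jog '[[0,0,-4,0,-1],[0,0,-9,0,-1],[0,0,-9,0,-1]]' >/dev/null; python3 tq.py
```

```text
19.95 tcp [0.5044 0.0338 0.0488] yaw -25.35 F [-0.5  0.5 -3.7] M [-0.21  0.13 -0.02] C [0.5412 0.1115] tau -0.076 Ftool [ 0.2 -0.7  3.7] gap 0.0154 j7 -0.38
20.2 tcp [0.5055 0.034  0.0589] yaw -25.32 F [-0.  -0.4 -3.9] M [-0.21  0.06  0.01] C [0.5423 0.1118] tau 0.016 Ftool [-0.4  0.1  3.9] gap 0.0153 j7 -0.39
```

Clean withdrawal. I'll lift clear of the tube and check the nut and the wrench.

```bash
python3 -m jog '[[0,0,-8,0,-1],[0,0,-18,0,-1],[0,0,-30,0,-1],[0,0,-42,0,-1],[0,0,-52,0,-1],[0,0,-56,0,-1],[0,0,-56,0,-1]]' >/dev/null
python3 st.py; python3 snap.py w17
```

```text
20.78 tcp [0.5057 0.0342 0.1152] yaw -25.3 F [ 0.32  0.19 -4.37] M [-0.182  0.097  0.006] gap 0.0152 j7 -0.46
20.83 tcp [0.5051 0.0341 0.1143] yaw -25.3 F [ 0.69  0.45 -3.98] M [-0.165  0.143  0.001] gap 0.0154 j7 -0.46
```

View pics/w17.png

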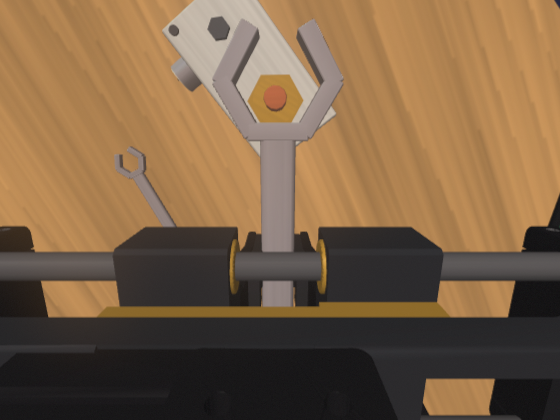

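```bash
python3 -m jog '[[-10,6,0,-1,-1],[-32,20,0,-3,-1],[-60,38,0,-5,-1],[-90,58,0,-7,-1],[-120,77,0,-9,-1],[-150,96,0,-11,-1],[-173,111,0,-13,-1],[-186,119,0,-14,-1],[-191,122.4,0,-14.2,-1],[-191,122.4,0,-14.2,-1]]' >/dev/null
python3 -m jog '[[0,0,0,0,-1],[0,0,0,0,-1],[0,0,0,0,-1]]'>/dev/null
python3 st.py; python3 snap.py w18
```

```text
21.92 tcp [ 0.534  -0.1893  0.1135] yaw -11.0 F [-0.06  0.07 -3.49] M [-0.151  0.082  0.005] gap 0.0152 j7 0.32
21.97 tcp [ 0.534  -0.1896  0.1136] yaw -11.01 F [ 0.19 -0.23 -3.18] M [-0.12   0.088 -0.005] gap 0.0152 j7 0.32
```

View pics/w18.png

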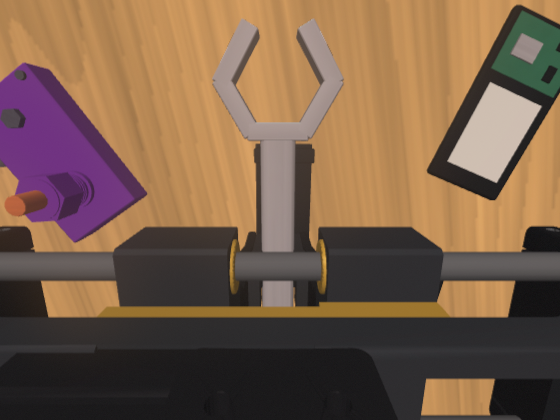

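```bash
python3 -m jog '[[-1,0,10,0,-1],[-1,0,25,0,-1],[-1,0,42,0,-1],[-1,0,60,0,-1],[-1,0,75,0,-1],[-1,0,86,0,-1],[-1,0,94,0,-1],[-1,0,98,0,-1],[-1,0,98,0,-1],[-1,0,98,0,-1]]' >/dev/null
python3 st.py; python3 -m jog '[[0,0,2,0,-1],[0,0,3.5,0,-1],[0,0,3.5,0,-1],[0,0,3.5,0,-1]]' >/dev/null; python3 st.py
```

```text
22.8 tcp [ 0.5339 -0.1923  0.0161] yaw -11.12 F [-0.58  0.28 -4.41] M [-0.185  0.097  0.034] gap 0.015 j7 0.42
23.13 tcp [ 0.5338 -0.1921  0.0124] yaw -11.11 F [ 0.16  0.03 -4.49] M [-0.2    0.098 -0.028] gap 0.0151 j7 0.42
```

```bash
python3 -m jog '[[0,0,1,0,-1],[0,0,1.5,0,-1],[0,0,1.5,0,-1],[0,0,1.5,0,-1]]' >/dev/null
python3 st.py
```

```text
23.47 tcp [ 0.5338 -0.1921  0.0109] yaw -11.12 F [-0.71 -0.52 -2.96] M [-0.087  0.031  0.002] gap 0.015 j7 0.42
```

```bash
python3 -m jog '[[0,0,0.6,0,-1],[0,0,0.6,0,-1],[0,0,0.6,0,-0.4],[0,0,0.6,0,-0.4],[0,0,0.6,0,0.2],[0,0,0.6,0,0.2],[0,0,0.6,0,0.5],[0,0,0.6,0,0.5],[0,0,0.6,0,0.5]]' >/dev/null
python3 snap.py w19
python3 -m jog '[[0,0,-5,0,0.5],[0,0,-20,0,0.5],[0,0,-50,0,0.5],[0,0,-90,0,0.5],[-10,0,-125,0,0.5],[-25,0,-155,0,0.5],[-30,0,-175,0,0.5],[-30,0,-177,0,0.5],[-30,0,-177,0,0.5]]' >/dev/null
python3 st.py; python3 snap.py w20
```

```text
24.27 tcp [ 0.5337 -0.1922  0.0101] yaw -11.12 F [ 0.41 -0.37 -0.82] M [-0.046  0.038 -0.022] gap 0.0558 j7 0.42
25.02 tcp [ 0.5284 -0.2221  0.1886] yaw -11.16 F [-0.19 -0.3  -0.3 ] M [-0.085  0.077 -0.015] gap 0.0655 j7 0.33
25.07 tcp [ 0.5279 -0.2212  0.1872] yaw -11.11 F [-0.29 -0.51 -0.15] M [-0.068  0.102  0.031] gap 0.0654 j7 0.33
```

View pics/w20.png

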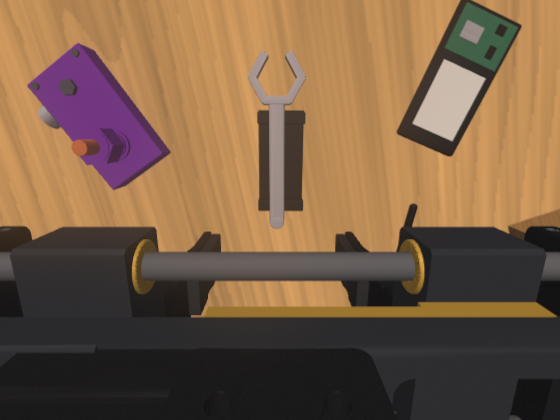

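Run:
```python
from h import *
f=dict(np.load("w20.npz")); P=wcloud(f); Q=P[40:235,240:320]; m=(Q[...,2]>.031)&(Q[...,2]<.045); X=Q[m]
A=np.c_[X[:,:2],np.ones(len(X))]; k=np.linalg.lstsq(A,X[:,2],rcond=None)[0]; print("slopes",k[:2],"mean z",X[:,2].mean(),m.sum())
t=(X-f["tcp"])@R.from_quat(f["q"]).as_matrix(); print(t[:,0].min(),t[:,0].max())
f=dict(np.load("w17.npz")); im=f["image"][:,:,::-1]
cv2.imwrite("pics/w17d.png",cv2.resize(im[60:140,235:315],None,fx=8,fy=7,interpolation=cv2.INTER_CUBIC))
from workcell import grab_frame
for n in ("scene","top"):
    g=grab_frame(n); cv2.imwrite(f"pics/{n}_end.png",g["image"][:,:,::-1]); np.savez(n+"_end.npz",**g)
    a=np.load(n+"0.npz")["image"]; d=cv2.absdiff(a,g["image"]).max(2); cv2.imwrite(f"pics/{n}_diff.png",(d>40).astype(np.uint8)*255)
```

```text
slopes [ 0.0007282  -0.00078852] mean z 0.036998880145810695 3035
-0.03703312011855195 0.1407557396497118
```

View pics/scene_end.png

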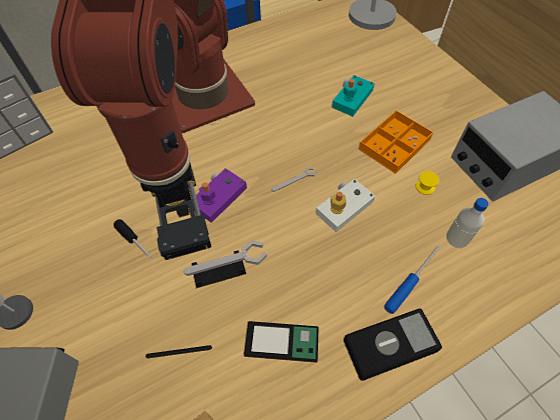

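View pics/w17d.png

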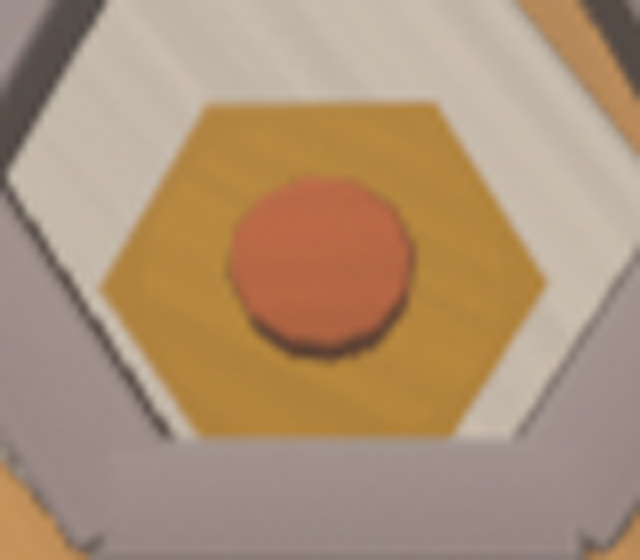

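View pics/scene_diff.png

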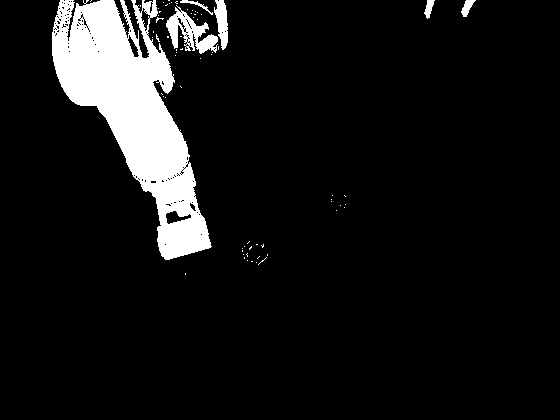

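```bash
python3 st.py
python3 - <<'E'
from workcell import job
print(job.sign_off())
E
```

```text
25.17 tcp [ 0.5274 -0.2206  0.1859] yaw -11.07 F [ 0.36  0.61 -0.69] M [-0.07   0.079  0.046] gap 0.0652 j7 0.33
the job is handed in; nothing more can be done
None
```

The job is handed in at about 25 s of the 72 s allowed. My last checks agree it is done, but the sign-off gave no verdict.

- **Finger-tight:** I turned the nut about 57° clockwise with the fingers. The torque then rose to about 0.62–0.68 N m, held there for over 0.1 s, and I let go. That is slightly above the stated 0.3–0.6 N m for finger-tight but below the 0.75 N m at which the ferrule yields.
- **One flat with the wrench:** The large wrench dropped over the nut after resting briefly on its top edge. I then turned it at a steady 0.6–0.7 N m. The camera put a flat at 4.2° when finger-tight and 3.9° after the turn, a turn of about 60°. A rougher look after the wrench was lifted off gave about 4.7°. The tool's own angle gave about the same.
- **Wrench back on its rest:** It lies level across both bars, with its top at about 37 mm and a slope under 0.1°. It is within a couple of mm of where I picked it up. The gripper is clear of everything.
- **Bench and tube:** Comparing the scene camera's before and after pictures, only the arm, the nut and the wrench's ring show any change. I had no direct reading of force on the tube. Side forces at the wrist stayed under about 8 N, and the ring kept roughly 8 mm clear of the tube.

Two readings disagreed: the nut centre from the wrist camera and from touch differed by about 2 mm. I used pictures showing the ring and nut together to line up the wrench.

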